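# Unhook the punch drawer and pack it in the crate

## Robot

A 6-joint arm with a two-finger parallel gripper is mounted at the origin on the work surface. World frame = base frame: x ahead of the robot, y to its left, z up, the work surface at z = 0. Lengths are in mm, angles in degrees, forces in N, time in s.
With the tool pointing down it reaches from about 300 to 850 mm from the base axis. Payload 4.2 kg.
Tool frame: the origin (TCP) lies at the very end of the fingers, on their centre line; the grasp point (between the pads) lies 19 mm behind it (hold_point_z is the z of the grasp point in the tool frame, in mm); z points along the fingers, y is the direction in which the jaws open and shut (so a half turn about z gives the same grasp; the last joint's range is limited). The gripper opens to 91 mm and grips with 3 to 60 N. Pads are 32 mm wide; open, the fingers measure 118 mm over their backs; the gripper's body (76 mm by 178 mm) begins 60 mm behind the grasp point.
Start: joints at [-75.688, 18.312, 89.639, -0, 72.044, -1.146], TCP at [153.262, -554.215, 213.976] pointing down, gripper open.
Joint ranges: [-177.97, 177.97], [-48.28, 115.42], [12.27, 149.76], [-77.06, 257.06], [2.81, 150.46], [-146.56, 146.56]. Speed limits (degrees/s): [147.25, 147.25, 180, 180, 180, 180].

## Interface

Orientations are given as [roll, pitch, yaw] about the fixed x, y, z axes, in that order (R = Rz(yaw) Ry(pitch) Rx(roll)).
In Python, from workcell import state, grab_frame, job_done, hold_point_z gives the robot as it stands. The module is installed in compiled form; this text tells all that it offers.
- The arm moves only by the shell command python3 -m creep 'ROWS' [FORCE]. ROWS is JSON, a list of rows, each a list of 7 numbers: the closure, from 0 (fully open) to 1 (shut), then the shift along the tool's x, y, z in mm, then the turn, a rotation vector about the tool's x, y, z in degrees. A call has 1 to 5 rows; each row shifts and turns the commanded pose from where the row before left it, along the tool's axes as they then stand; what a row does not reach is not made up. A row lasts 1/8 s, in which the tool goes at most 62.5 mm and 10.7 degrees, less where a joint would pass 70% of its speed; a pose out of reach is approached as far as the arm can. A call is refused whole if a number of a shift passes 62.5 or a number of a turn 10.7, either way. A call with a gripper value outside its range is refused whole. The fingers move at their own pace and stop on an object; FORCE is the grip in N (left out, the last holds). Time passes only in rows, so rows that do not move let the fingers close. It gives the time, the measured TCP pose, the force and the opening at its end, in the units of the state.
- state(): the state, without advancing time (a new reading comes with each control period).
- grab_frame(name): name is "scene" or "top" or "wrist"; returns a dict with "frame" (420x560x3 uint8, red, green, blue), "fx", "fy", "cx", "cy" (pixels), "k1" (the pictures are not rectified: a ray, as slopes to the right and down, at radius r is drawn at 1 + k1 r^2 times it, then the intrinsics apply), "view" (4x4, takes a point from world to camera coordinates). Camera axes: x right, y down, z forward; pixel columns grow to the right and rows downward; lengths in mm; the calibration is good to about 2 mm. A picture is of the moment at which its call begins. There is no depth.
- job_done(): hands the job in, once; it reports no verdict.
The state is a dict: "time_s": time; "qpos": joint angles; "qvel": joint speeds; "effort": joint torques, N m; "ee_pos": TCP position; "ee_rot": TCP orientation; "force": force on the tool from outside, world axes, zero at the start; "torque": the same for the moment, N m; "gripper_width": finger opening in mm.
Only numpy, scipy, OpenCV 4.12 (cv2) and the standard library are available. Lean on these libraries where they do the work, as an engineer would, in place of code of your own. Each camera call takes 0.05 s, during which the arm holds its last target.

## Task

Take out the one punch drawer that stands a little open: draw it forward until its raised back catches behind the housing's crossbar, then lift the front, tilt the drawer back so that the catch dips under the bar, and take it away. Set it upright on the rubber mat and let go, then take it again from above and put it fully down in the crate's empty bay, facing the same way as the drawer already in the crate. Do not drop it, and leave the other drawers and the bench things where they are.

Things in the scene. Friction and masses are not known exactly. Their poses are not given: they have to be found in the camera images.
- drawer_a: the drawer to move: the one of three alike clear plastic drawers that stands 15 to 35 mm open (0.12 to 0.2 kg). Origin: centre of the tray's underside; +x to its back (into the housing), +z up. Tray 140 long (x -70 to 70), 58 wide over its sides, which are 40 high, 3 thick and bear a grip across; front wall 44 high. Open top; punches fixed in an insert up to 20 above the underside; weight centred
- drawer_pull (a point): centre of the solid pull in the middle of the drawer's front wall: 14 wide (y), 24 deep (x, from the wall out), 26 high (10 to 36 above the drawer's underside). Drawer frame x -82, y 0, z 23; same axes as the drawer
- drawer_catch (a point): middle of the top edge of the drawer's back wall, which is raised to 50 above the underside over the full width, 4 thick (x 66 to 70): this is the catch. Drawer frame x 68, y 0, z 50
- housing_a: black clear-topped housing of that drawer, one of three alike side by side (72 pitch, order varies) on a dark wooden chest 75 high, all fixed and of one yaw. Origin: centre of its underside; +x to its back. 160 deep (open front at x -80), 72 wide, 64 high. Inside 63 wide, floor at z 5 (flush with the front), roof at z 59. Drawer's origin: at x -10 when shut, at x -141 when drawn to its stop
- housing_bar (a point): middle of the lower edge of the crossbar (retaining lip) across the housing's front, 5 thick (x -80 to -75), hanging 8 from the roof: the opening below is 46 high, less than the drawer's 50 high back. From the stop the drawer comes out only with its front raised 0.25 to 0.45 rad: its back leans inward, its bottom back edge passes the floor's end and the back can dip 5 mm and pass under the bar
- mat: flat black rubber bench mat, 200 (x) by 150 (y), 3 thick, fixed. Origin: centre of its underside
- crate: plywood carrying crate, fixed, 204 long (x), 190 wide (y), end boards 75 high and 12 thick, floor 6 thick. Low rails, tops 15 above the underside, part it into two bays 180 by 68, centred at y +49 (empty) and y -49 (holds an identical drawer, its pull towards -x, 50 high). Origin: centre of the underside
- crate_bay (a point): where the drawer's origin belongs when it rests on the floor of the empty bay, its +x along the crate's +x (crate frame: x 12, y 49, z 6 mm); same axes as the crate. The drawer has 8 mm to spare at either end (pull included) and 5 mm at either side
- drawer_b: a neighbouring drawer of the same make, pushed shut in its own housing; stays there
- drawer_c: the other neighbouring drawer, pushed shut in its own housing; stays there
- hammer: chasing hammer lying on the bench, 220 long, wooden handle; origin at its middle; leave alone
- pitch_bowl: dark round pitch bowl on a rubber ring, 136 diameter, 82 high; leave alone
- bench_block: square steel block 75 by 75 by 20; leave alone
- cuff: open cuff bangle of bright metal, 65 across, 22 high; leave alone
- punch_pot: blue ceramic pot of upright punches, 72 diameter, 121 high; leave alone
- mandrel: tapered aluminium bracelet mandrel lying on small feet, 190 long, 66 thick; leave alone
- oil: amber glass bottle, 56 diameter, 120 high; leave alone
There are look-alikes about, which are no part of the job. Several things have the shape of the mat; the one meant has the colours described above.

How it is judged (in metres and radians):
On the way, in this order (a step that is already met when the one before it is completed fails the run):
1. the drawer is drawn forward to its stop, still in the housing and level (x of drawer_a in the frame of housing_a between -0.146 and -0.125 m and angle between drawer_a's own z axis and vertical below 0.15 rad), for 0.1 s.
2. its front is raised so that it leans back by at least 0.15 rad with its back still behind the crossbar (x of drawer_a in the frame of housing_a between -0.19 and -0.11 m and angle between drawer_a's own z axis and vertical above 0.15 rad and height (world z) of drawer_a above 0.085 m), for 0.1 s.
3. it stands upright on the rubber mat, released and still (linear speed of drawer_a below 0.02 m/s and contact force between drawer_a and the fingers below 0.1 N and contact force between drawer_a and mat above 0.3 N and angle between drawer_a's own z axis and vertical below 0.1 rad and height (world z) of drawer_a below 0.008 m), for 0.2 s.
4. it is lifted clear of the mat again in the gripper (contact force between drawer_a and the fingers above 1 N and height (world z) of drawer_a above 0.02 m), for 0.1 s.
At the end, for the whole second after the job is handed in: The drawer stands released and still in the crate's empty bay, down on the floor (within 3 mm), level (0.04 rad), its origin within 11 mm along and 8 mm across of the bay's mark, its pull towards the same end as its neighbour's; the other two drawers are still shut (moved under 15 mm) (x of drawer_a in the frame of crate_bay between -0.011 and 0.011 m and y of drawer_a in the frame of crate_bay between -0.008 and 0.008 m and z of drawer_a in the frame of crate_bay between -0.003 and 0.003 m and angle between drawer_a's own z axis and vertical below 0.04 rad and angle between the x axis of drawer_a and the x axis of crate, either way round below 0.12 rad and linear speed of drawer_a below 0.02 m/s and contact force between drawer_a and the fingers below 0.1 N and distance of each of drawer_b, drawer_c from where it was at the start of the episode below 0.015 m); the robot touches nothing.
It fails at once if the drawer is let fall (faster than 0.6 m/s and not held) (linear speed of drawer_a above 0.6 m/s and contact force between drawer_a and the fingers below 0.05 N).
It fails at once if the drawer is tipped over (more than 0.9 rad) (angle between drawer_a's own z axis and vertical above 0.9 rad).
It fails at once if another drawer is dragged out (moved over 25 mm) (distance of any of drawer_b, drawer_c from where it was at the start of the episode above 0.025 m).
It fails at once if a bench thing is pushed (moved over 30 mm) (distance of any of hammer, pitch_bowl, bench_block, cuff, punch_pot, mandrel, oil from where it was at the start of the episode above 0.03 m).
It also fails if it takes over 67 s, if anything falls off the work surface, if the arm or the gripper's body presses on something with over 40 N, if the wrist force passes 120 N, or if a joint passes its speed limit or range.

## Working session

There is one attempt and no reset: what is moved stays moved. The work goes in short steps, Python scripts to look and compute and a shell command to move; the robot and the scene stay as the last step left them, time stands still between calls to the robot, and variables do not carry over. Pictures are saved under pics/ and viewed, and the job is handed in when it is done.

```bash
mkdir -p pics; python3 - <<'E'
from workcell import state, grab_frame, hold_point_z
import cv2
print(state(), hold_point_z if not callable(hold_point_z) else hold_point_z())
for n in ("scene","top","wrist"):
    f=grab_frame(n); cv2.imwrite(f"pics/{n}0.png",cv2.cvtColor(f["frame"],cv2.COLOR_RGB2BGR))
    print(n,f["fx"],f["cx"],f["cy"],f["k1"],f["view"])
E
```

```text
{'time_s': 0.0, 'qpos': array([-7.56860258e+01,  1.83533041e+01,  8.97062205e+01, -6.39716472e-04,
        7.20436234e+01, -1.14577198e+00]), 'qvel': array([ 0.05478827,  0.17352951,  0.06480344, -0.03498711, -0.01964953,
       -0.08260075]), 'effort': array([ 6.41939787e-04, -4.12466598e+01, -2.31974781e+01,  7.25409924e-02,
        4.57197474e-02, -1.54625445e-04]), 'ee_pos': array([ 153.14742511, -553.70966082,  213.10486771]), 'ee_rot': array([-1.79896861e+02, -1.45448222e-03,  1.54599427e+01]), 'force': array([-0.15284534,  0.43311791, -0.36905061]), 'torque': array([ 0.00337163,  0.00455267, -0.00506118]), 'gripper_width': 91.04745789962611} -18.8
scene 402.7729191666802 276.2824567460161 213.36423404418437 -0.009880583673886771 [[ 8.60397226e-01  5.09482402e-01  1.20123627e-02 -4.43162490e+02]
 [ 3.44221126e-01 -5.63604813e-01 -7.50907073e-01 -8.25345054e+01]
 [-3.75803713e-01  6.50213271e-01 -6.60298623e-01  1.49199055e+03]
 [ 0.00000000e+00  0.00000000e+00  0.00000000e+00  1.00000000e+00]]
top 402.68748112405024 283.95378846043826 212.00184788767768 -0.05502648436953395 [[-2.89289471e-04 -9.99266830e-01  3.82846975e-02  2.25408602e+01]
 [-9.82398684e-01 -6.86743932e-03 -1.86669933e-01  4.92474280e+02]
 [ 1.86795990e-01 -3.76648381e-02 -9.81676432e-01  9.71996806e+02]
 [ 0.00000000e+00  0.00000000e+00  0.00000000e+00  1.00000000e+00]]
wrist 337.68648392165403 278.19319163714704 205.96344273698327 -0.05600977292557056 [[ 2.68250714e-01 -9.63347593e-01 -1.72318491e-03 -5.73974883e+02]
 [-9.34254353e-01 -2.60584960e-01  2.43442564e-01 -2.84702580e+01]
 [-2.34968844e-01 -6.36937486e-02 -9.69913784e-01  3.89308224e+02]
 [ 0.00000000e+00  0.00000000e+00  0.00000000e+00  1.00000000e+00]]
```

View pics/scene0.png

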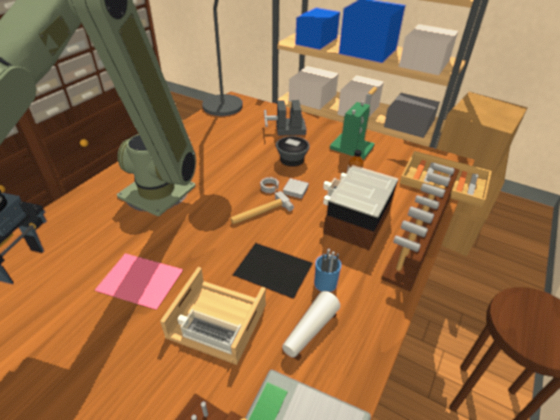

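View pics/top0.png

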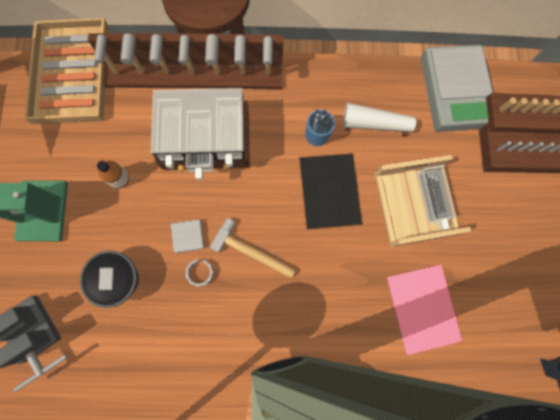

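View pics/wrist0.png

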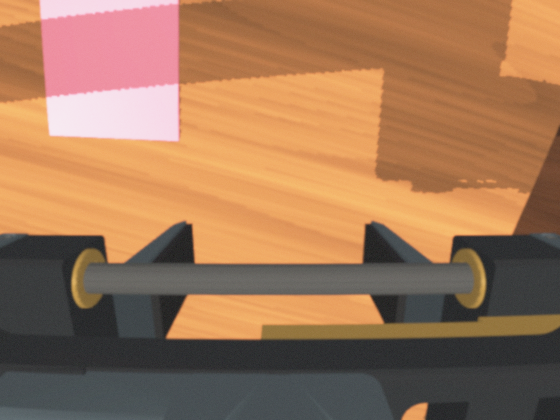

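The middle drawer of the chest (top view, pull at about (198,172)) is the one open. The black mat is at (330,190) and the crate at (420,200). Next I'll zoom in.

```bash
cat > h.py <<'E'
import numpy as np, cv2
from workcell import state, grab_frame, hold_point_z
def unproj(f,uv,z):
    uv=np.atleast_2d(np.asarray(uv,float))
    K=np.array([[f["fx"],0,f["cx"]],[0,f["fy"],f["cy"]],[0,0,1]])
    d=(uv-[f["cx"],f["cy"]])/[f["fx"],f["fy"]]
    s=d.copy()
    for _ in range(20): s=d/(1+f["k1"]*(s**2).sum(1,keepdims=True))
    V=np.asarray(f["view"]);R=V[:3,:3];t=V[:3,3]
    c=-R.T@t; r=np.c_[s,np.ones(len(s))]@R
    z=np.broadcast_to(z,(len(s),))
    return c+r*((z-c[2])/r[:,2])[:,None]
def proj(f,P):
    P=np.atleast_2d(np.asarray(P,float));V=np.asarray(f["view"])
    q=P@V[:3,:3].T+V[:3,3]; s=q[:,:2]/q[:,2:]
    s=s*(1+f["k1"]*(s**2).sum(1,keepdims=True))
    return s*[f["fx"],f["fy"]]+[f["cx"],f["cy"]]
def crop(f,x0,y0,x1,y1,k,name):
    im=cv2.cvtColor(f["frame"],cv2.COLOR_RGB2BGR)[y0:y1,x0:x1]
    cv2.imwrite("pics/"+name,cv2.resize(im,None,fx=k,fy=k,interpolation=cv2.INTER_CUBIC))
E
python3 - <<'E'
from h import *
f=grab_frame("top"); np.save("top0.npy",f,allow_pickle=True)
crop(f,140,75,260,190,6,"t1.png"); crop(f,290,140,480,250,4,"t2.png")
E
```

```text
(no output)
```

View pics/t1.png

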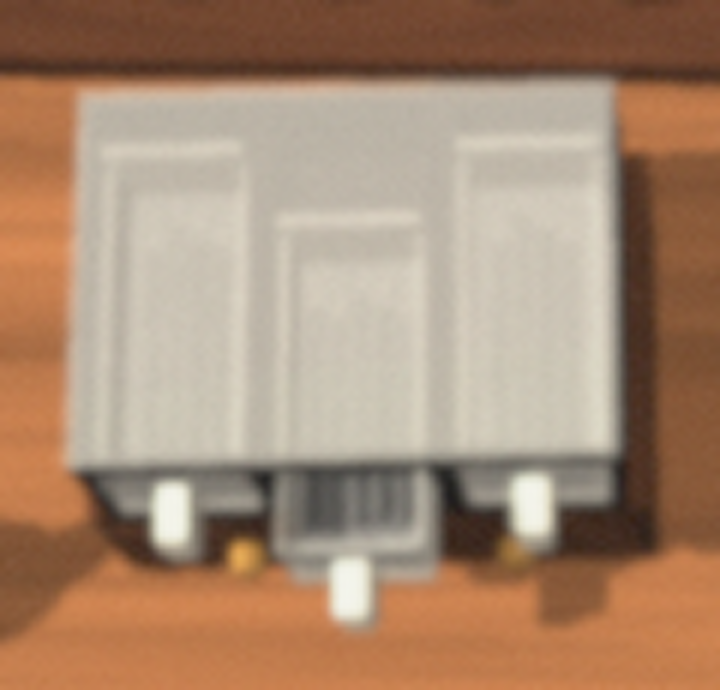

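View pics/t2.png

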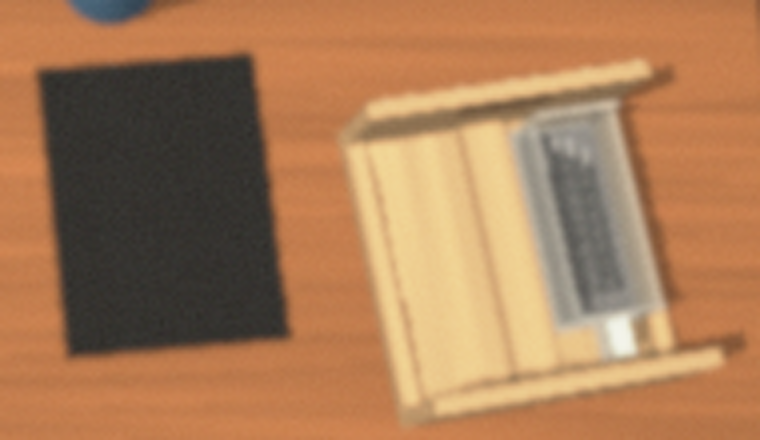

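Middle drawer's pull is at crop (352,595), the neighbours at (172,515) and (532,505) are shut. In the crate the drawer's pull points down in the image (towards the robot), and the empty bay is the left one. Now the measurements.

```bash
python3 - <<'E'
from h import *
from scipy.optimize import least_squares
f=np.load("top0.npy",allow_pickle=True).item()
def rect(img,model,z):
    w=unproj(f,img,z)[:,:2]; m=np.array(model,float)
    r=least_squares(lambda p:((m@np.array([[np.cos(p[2]),np.sin(p[2])],[-np.sin(p[2]),np.cos(p[2])]])+p[:2])-w).ravel(),[*w.mean(0),0])
    print("pose",r.x[:2].round(1),"yaw",np.degrees(r.x[2]).round(2),"res",r.fun.round(1)); return r.x
g=f["frame"]; hsv=cv2.cvtColor(g,cv2.COLOR_RGB2HSV)
# roof
c=lambda a,o,k:np.array(a)/k+o-0.5+0.5/k
roof=c([(80,92),(613,80),(618,458),(68,468)],(140,75),6)
rect(roof,[(80,108),(80,-108),(-80,-108),(-80,108)],139)
# mat
m=((hsv[...,2]<70)).astype(np.uint8); m[:,:290]=0;m[:,370:]=0;m[:150]=0;m[240:]=0
ct=max(cv2.findContours(m,0,2)[0],key=cv2.contourArea)
b=cv2.boxPoints(cv2.minAreaRect(ct)); print("mat",cv2.minAreaRect(ct)); w=unproj(f,b,3); print(w.round(1),w.mean(0), np.linalg.norm(np.diff(w,axis=0),axis=1))
# pulls
for n,p in dict(a=[(352,560),(352,627)],l=[(172,483),(175,557)],r=[(530,473),(533,548)]).items():
    print(n,unproj(f,c(p,(140,75),6),116).round(1))
cr=c([(368,108),(648,63),(722,352),(412,412)],(290,140),4)
print(unproj(f,cr,75).round(1))
E
```

```text
pose [697.8 235.5] yaw 1.94 res [-0.2 -0.  -0.7 -0.4  1.1 -0.4 -0.1  0.8]
mat ((330.4029541015625, 190.561767578125), (70.41732025146484, 53.02736282348633), 84.0938491821289)
[[ 649.3  -22.2    3. ]
 [ 666.9 -167.2    3. ]
 [ 472.7 -180.     3. ]
 [ 457.5  -39.7    3. ]] [ 561.59434297 -102.27503582    3.        ] [146.10629365 194.62779317 141.19464621]
a [[584.8 231.7 116. ]
 [557.2 230.5 116. ]]
l [[616.3 305.  116. ]
 [585.5 302.  116. ]]
r [[621.8 162.  116. ]
 [590.5 159.9 116. ]]
[[ 606.1 -223.3   75. ]
 [ 639.4 -410.    75. ]
 [ 450.2 -442.6   75. ]
 [ 412.2 -241.7   75. ]]
```

```bash
python3 - <<'E'
from h import *
f=np.load("top0.npy",allow_pickle=True).item()
crop(f,370,145,480,255,7,"t3.png")
s=grab_frame("scene"); np.save("scene0.npy",s,allow_pickle=True)
crop(s,150,260,280,370,6,"s3.png"); crop(s,310,150,410,250,6,"s4.png")
E
```

```text
(no output)
```

View pics/t3.png

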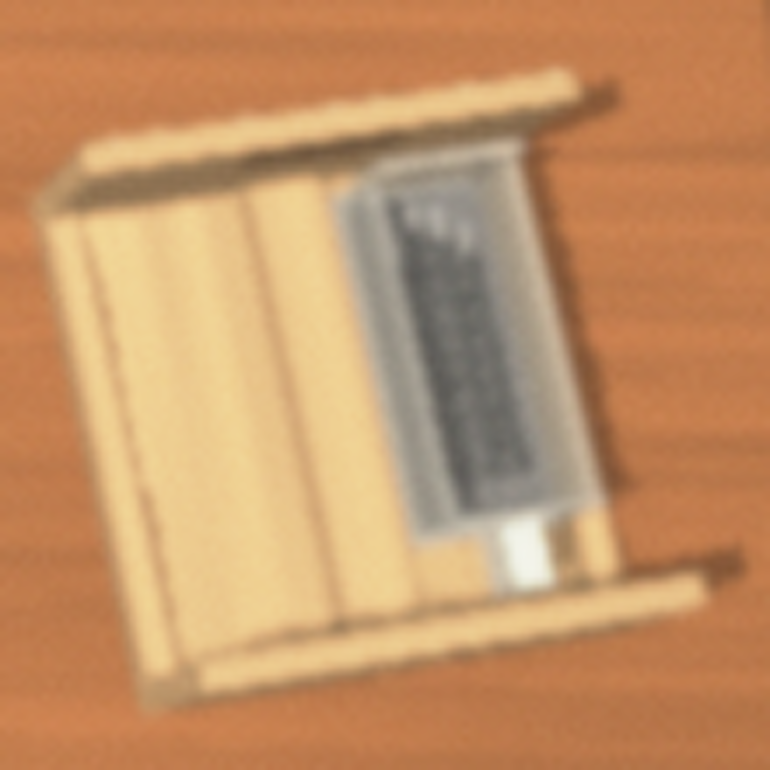

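View pics/s4.png

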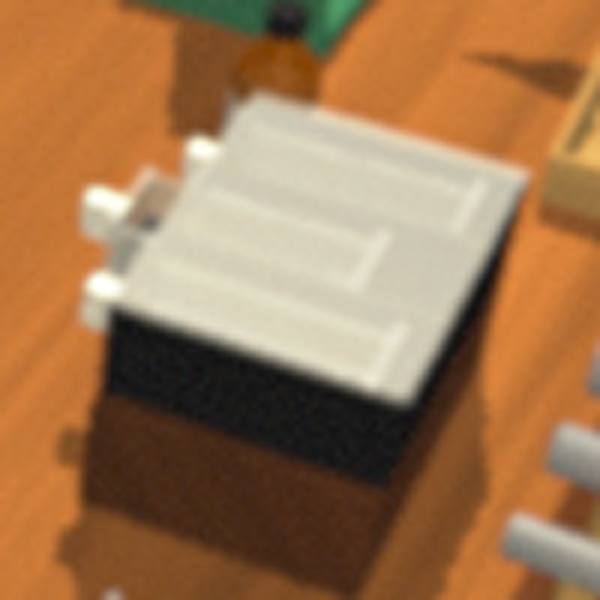

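```bash
python3 - <<'E'
from h import *
from scipy.optimize import least_squares
f=np.load("top0.npy",allow_pickle=True).item()
def rect(img,model,z):
    w=unproj(f,img,z)[:,:2]; m=np.array(model,float)
    r=least_squares(lambda p:((m@np.array([[np.cos(p[2]),np.sin(p[2])],[-np.sin(p[2]),np.cos(p[2])]])+p[:2])-w).ravel(),[*w.mean(0),0])
    print("pose",r.x[:2].round(1),"yaw",np.degrees(r.x[2]).round(2),"res",r.fun.round(1)); return r.x
c=lambda a,k=7,o=(370,145):np.array(a)/k+o-0.5+0.5/k
q=c([(84,143),(570,66),(710,604),(200,694)])
x=rect(q,[(102,95),(102,-95),(-102,-95),(-102,95)],75)
qi=c([(84,172),(580,93),(695,572),(190,663)])
rect(qi,[(90,95),(90,-95),(-90,-95),(-90,95)],75)
# bay drawer: front wall bottom etc. side rail left edges z=15
print(unproj(f,c([(45,215),(140,690)]),15).round(1))
cx,cy,a=x; 
for p in [(12,49),(102,95),(-102,95)]:
    print(p,(cx+p[0]*np.cos(a)-p[1]*np.sin(a)).round(1),(cy+p[0]*np.sin(a)+p[1]*np.cos(a)).round(1))
# mat
hsv=cv2.cvtColor(f["frame"],cv2.COLOR_RGB2HSV)
m=((hsv[...,2]<85)).astype(np.uint8); m[:,:290]=0;m[:,370:]=0;m[:150]=0;m[240:]=0
ct=max(cv2.findContours(m,0,2)[0],key=cv2.contourArea)
ap=cv2.approxPolyDP(ct,5,True)[:,0]; print(ap.tolist()); print(unproj(f,ap,3).round(1), unproj(f,ap,3).mean(0))
s=np.load("scene0.npy",allow_pickle=True).item()
# verify in scene: predicted crate corner, roof corners
print(proj(s,unproj(f,q,75)).round(1).tolist())
E
```

```text
pose [ 526.3 -332.9] yaw 9.71 res [ 0.4  1.3 -0.3 -0.7 -0.3  0.5  0.2 -1.1]
pose [ 526.5 -331.6] yaw 9.6 res [ 0.  -0.1 -1.6  1.3  0.1 -0.7  1.5 -0.6]
[[ 600.4 -224.4   15. ]
 [ 417.6 -252.4   15. ]]
(12, 49) 529.8 -282.6
(102, 95) 610.8 -222.1
(-102, 95) 409.7 -256.5
[[350, 154], [300, 159], [308, 227], [360, 223]]
[[ 663.4 -158.4    3. ]
 [ 647.2  -21.1    3. ]
 [ 460.9  -40.6    3. ]
 [ 472.3 -179.     3. ]] [560.95576163 -99.75061807   3.        ]
[[264.6, 287.7], [234.5, 348.0], [158.9, 320.7], [197.4, 265.7]]
```

View pics/s3.png

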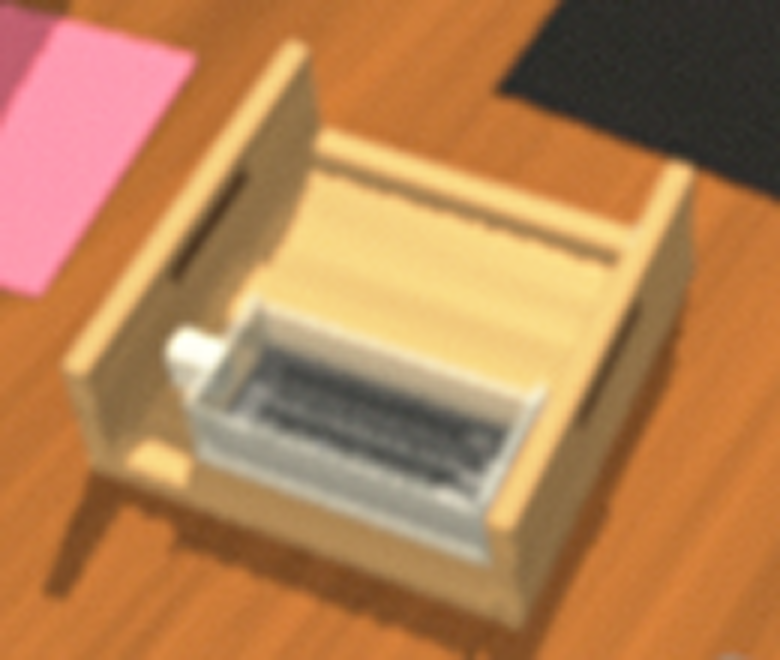

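```bash
cat >> h.py <<'E'
from scipy.spatial.transform import Rotation as Rn
def delta(target,rpy=None):
    s=state(); R=Rn.from_euler("xyz",s["ee_rot"],degrees=True)
    d=R.inv().apply(np.array(target)-s["ee_pos"])
    print("t",round(s["time_s"],2),"tcp",s["ee_pos"].round(1),s["ee_rot"].round(2),"w",round(s["gripper_width"],1),"F",s["force"].round(1),"j6",s["qpos"].round(0))
    print("tool delta",d.round(1), "" if rpy is None else (R.inv()*Rn.from_euler("xyz",rpy,degrees=True)).as_rotvec(degrees=True).round(2))
E
python3 -m creep '[[0,0,0,0,0,0,7],[0,0,0,0,0,0,6.5],[0,18,-32,0,0,0,0],[0,18,-32,0,0,0,0],[0,18,-32,0,0,0,0]]'
python3 -m creep '[[0,18,-32,0,0,0,0],[0,18,-32,0,0,0,0],[0,18,-32,0,0,0,0],[0,18,-32,0,0,0,0],[0,18,-32,0,0,0,0]]'
python3 -m creep '[[0,18,-32,0,0,0,0],[0,18,-32,0,0,0,0],[0,18,-32,0,0,0,0],[0,18,-32,0,0,0,0],[0,18,-32,0,0,0,0]]'
python3 -m creep '[[0.4,18,-32,0,0,0,0],[0.4,18,-32,0,0,0,0],[0.4,18,-32,0,0,0,0],[0.4,18,-32,0,0,0,0],[0.4,18,-32,0,0,0,0]]'
python3 -m creep '[[0.4,18,-32,0,0,0,0],[0.4,18,-32,0,0,0,0],[0.4,0,0,0,0,0,0]]'
python3 - <<'E'
from h import *
delta([568,231,150],[180,0,1.94])
f=grab_frame("wrist"); np.save("w1.npy",f,allow_pickle=True)
crop(f,0,0,560,420,1.4,"w1.png")
print(proj(f,[[575,231,116],[618,231,80],[587,231,124]]))
E
```

```text
time_s: 0.88
ee_pos: [204.3, -455.4, 213.8]
ee_rot: [-180.0, -0.0, 1.9]
force: [-0.1, -0.7, -0.3]
gripper_width: 91.2
time_s: 1.5
ee_pos: [288.8, -292.3, 214.0]
ee_rot: [180.0, -0.0, 1.9]
force: [0.2, 0.3, -0.2]
gripper_width: 90.9
time_s: 2.12
ee_pos: [373.3, -129.3, 214.0]
ee_rot: [180.0, -0.0, 2.0]
force: [0.8, 0.2, -0.6]
gripper_width: 91.1
time_s: 2.75
ee_pos: [457.8, 33.7, 214.0]
ee_rot: [180.0, -0.0, 2.0]
force: [-0.0, 0.3, 0.3]
gripper_width: 54.7
time_s: 3.12
ee_pos: [492.0, 99.4, 213.6]
ee_rot: [-180.0, 0.0, 2.1]
force: [-1.3, 0.7, 0.1]
gripper_width: 54.7
t 3.12 tcp [492.   99.4 213.6] [-179.99    0.      2.12] w 54.7 F [-1.3  0.7  0.1] j6 [10. 12. 99.  0. 69. 98.]
tool delta [  80.8 -128.7   63.6] [-0.01  0.    0.18]
[[112.08652843  96.17740211]
 [129.25898541  46.76305694]
 [106.0391975   78.70331486]]
```

View pics/w1.png

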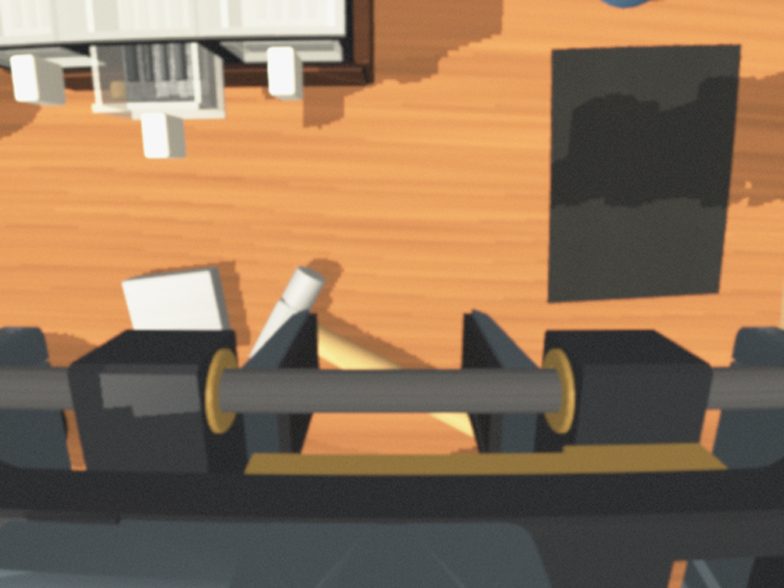

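```bash

python3 -m creep '[[0.4,4,-43,0,0,0,0],[0.4,4,-43,0,0,0,0],[0.4,4,-43,0,0,0,0],[0.4,0,0,20,0,0,0],[0.4,0,0,0,0,0,0]]'
python3 - <<'E'
from h import *
w=np.load("w1.npy",allow_pickle=True).item()
m=unproj(w,np.array([(551,48),(741,45),(720,293),(547,302)])/1.4,3); print("mat",m.round(1),m.mean(0))
delta([568,231,150],[180,0,1.94])
f=grab_frame("wrist"); np.save("w2.npy",f,allow_pickle=True)
crop(f,130,0,430,220,2.6,"w2.png")
E
```

```text
time_s: 3.8
ee_pos: [497.4, 225.8, 192.6]
ee_rot: [179.9, 0.2, 1.9]
force: [-0.4, -0.1, 0.1]
gripper_width: 55.0
mat [[ 655.2  -15.4    3. ]
 [ 668.  -164.4    3. ]
 [ 471.4 -184.8    3. ]
 [ 457.8  -34.4    3. ]] [563.08257534 -99.74028215   3.        ]
t 3.8 tcp [497.4 225.8 192.6] [179.88   0.21   1.95] w 55.0 F [-0.4 -0.1  0.1] j6 [ 23.  17.  95.  -0.  68. 111.]
tool delta [70.9 -2.8 42.3] [0.12 0.21 0.01]
```

View pics/w2.png

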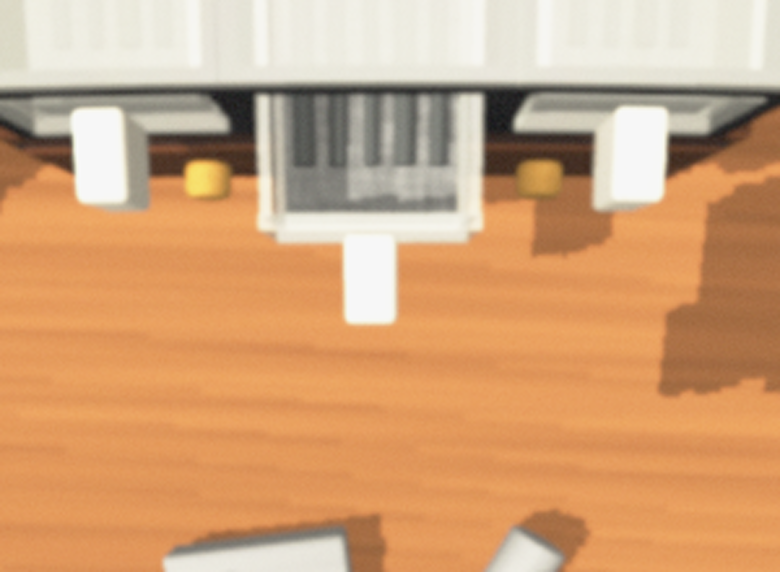

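```bash
python3 - <<'E'
from h import *
f=np.load("w2.npy",allow_pickle=True).item()
print(unproj(f,np.array([(344,236),(397,236),(396,325),(344,325)])/2.6+[130,0],116).round(1))
print(unproj(f,np.array([(0,88),(780,86)])/2.6+[130,0],139).round(1))
E
```

```text
[[585.7 240.2 116. ]
 [586.2 225.9 116. ]
 [562.8 225.3 116. ]
 [562.3 239.6 116. ]]
[[615.7 322.  139. ]
 [623.  136.2 139. ]]
```

```bash

python3 -m creep '[[0.4,35,-2,0,0,0,0],[0.4,35,-2,0,0,0,0],[0.4,0,0,30,0,0,0],[0.4,0,0,30,0,0,0],[0.4,0,0,20,0,0,0]]'
python3 - <<'E'
from h import *
delta([568,232.4,87],[180,0,1.94])
f=grab_frame("wrist"); crop(f,130,0,430,220,2.6,"w3.png")
E
```

```text
time_s: 4.47
ee_pos: [568.6, 232.0, 113.5]
ee_rot: [180.0, 0.0, 1.9]
force: [0.0, 0.4, 0.8]
gripper_width: 54.7
t 4.47 tcp [568.6 232.  113.5] [1.7997e+02 3.0000e-02 1.8600e+00] w 54.7 F [0.  0.4 0.8] j6 [ 21.  26.  93.  -0.  61. 109.]
tool delta [-0.6 -0.4 26.5] [ 0.03  0.03 -0.08]
```

View pics/w3.png

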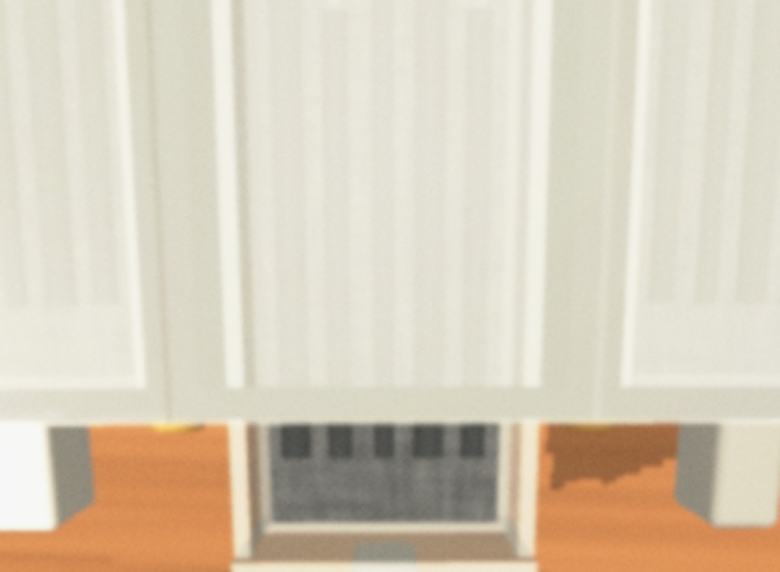

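The drawer's front wall lies just below the frame, still centred between the neighbours' pulls, and the approach is aligned. Next I'll descend and grip.

```bash

python3 -m creep '[[0.4,-0.5,0,14,0,0,0],[0.4,0,0,13,0,0,0],[0.4,0,0,0,0,0,0],[1,0,0,0,0,0,0],[1,0,0,0,0,0,0]]' 50
python3 -m creep '[[1,0,0,0,0,0,0],[1,0,0,0,0,0,0],[1,0,0,0,0,0,0]]' 50
python3 - <<'E'
from h import *
delta([568,232.4,87],[180,0,1.94])
E
```

```text
time_s: 5.15
ee_pos: [568.5, 233.6, 87.5]
ee_rot: [-180.0, -0.1, 2.0]
force: [-0.6, 0.7, 0.6]
gripper_width: 37.5
time_s: 5.52
ee_pos: [568.2, 233.4, 87.1]
ee_rot: [180.0, -0.0, 2.0]
force: [-0.1, -0.1, 0.1]
gripper_width: 13.6
t 5.53 tcp [568.2 233.4  87.1] [ 1.80e+02 -1.00e-02  1.96e+00] w 13.6 F [-0.1 -0.1  0.1] j6 [ 21.  28.  94.  -0.  58. 109.]
tool delta [-0.2  1.   0.1] [ 0.   -0.01  0.02]
```

```bash

python3 -m creep '[[1,-10,0,0,0,0,0],[1,-16,0,0,0,0,0],[1,-20,0,0,0,0,0],[1,-18,0,0,0,0,0],[1,-14,0,0,0,0,0]]'
python3 -m creep '[[1,-10,0,0,0,0,0],[1,-3,0,0,0,0,0],[1,-2,0,0,0,0,0],[1,-2,0,0,0,0,0],[1,0,0,0,0,0,0]]'
python3 - <<'E'
from h import *
delta([568,232.4,87],[180,0,1.94])
f=grab_frame("wrist"); np.save("w4.npy",f,allow_pickle=True);crop(f,100,0,460,250,2.2,"w4.png")
E
```

```text
time_s: 6.15
ee_pos: [488.5, 230.6, 87.0]
ee_rot: [180.0, 0.0, 2.0]
force: [1.2, 0.5, -1.2]
gripper_width: 13.5
time_s: 6.78
ee_pos: [473.3, 230.2, 86.9]
ee_rot: [180.0, 0.0, 2.0]
force: [-0.5, -0.1, 0.3]
gripper_width: 13.5
t 6.78 tcp [473.3 230.2  86.9] [1.80e+02 1.00e-02 1.95e+00] w 13.5 F [-0.5 -0.1  0.3] j6 [ 25.  21. 106.  -0.  53. 113.]
tool delta [94.8  1.  -0.1] [0.   0.01 0.01]
```

View pics/w4.png

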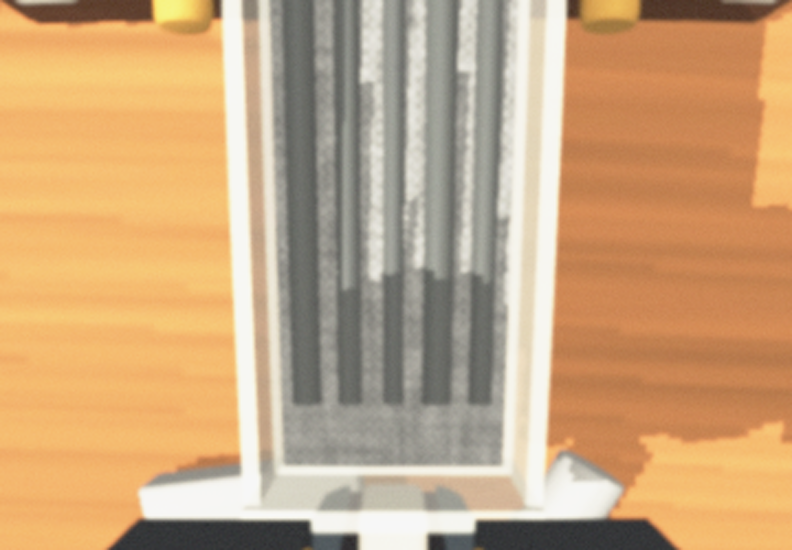

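The drawer follows the grip and has travelled 95 mm without any stop force. I'll creep on to find the stop.

```bash

python3 -m creep '[[1,-2,0,0,0,0,0],[1,0,0,0,0,0,0]]'
python3 -m creep '[[1,-1.5,0,0,0,0,0],[1,0,0,0,0,0,0]]'
python3 - <<'E'
from h import *
delta([568,232.4,87],[180,0,1.94])
f=grab_frame("top"); np.save("t4.npy",f,allow_pickle=True);crop(f,140,75,280,215,5,"t4.png")
E
```

```text
time_s: 7.08
ee_pos: [471.1, 230.1, 86.9]
ee_rot: [180.0, 0.0, 2.0]
force: [0.8, -0.6, -0.3]
gripper_width: 13.4
time_s: 7.32
ee_pos: [469.6, 230.0, 86.9]
ee_rot: [180.0, -0.0, 2.0]
force: [1.3, -0.0, 0.4]
gripper_width: 13.9
t 7.33 tcp [469.6 230.   86.9] [179.99  -0.     1.96] w 13.9 F [ 1.3 -0.   0.4] j6 [ 25.  20. 107.  -0.  53. 113.]
tool delta [98.4  1.  -0.1] [ 0.01 -0.    0.02]
```

View pics/t4.png

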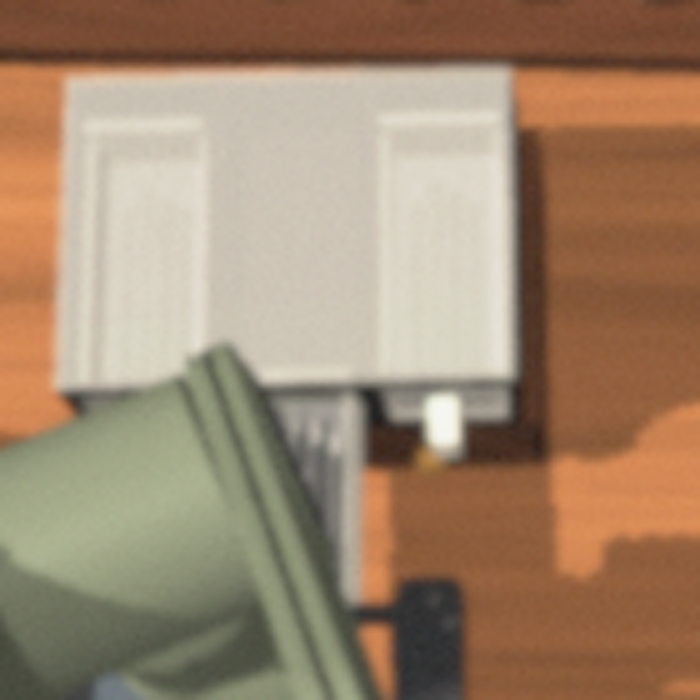

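```bash

python3 -m creep '[[1,-1.5,0,0,0,0,0],[1,0,0,0,0,0,0]]'
python3 -m creep '[[1,-1,0,0,0,0,0],[1,0,0,0,0,0,0]]'
python3 -c "
from h import *
delta([568,232.4,87],[180,0,1.94])"
```

```text
time_s: 7.62
ee_pos: [469.5, 230.1, 87.1]
ee_rot: [-180.0, -0.2, 2.0]
force: [4.4, -0.5, -0.9]
gripper_width: 13.8
time_s: 7.88
ee_pos: [469.5, 230.2, 87.3]
ee_rot: [-180.0, -0.3, 2.0]
force: [7.7, -1.1, -2.4]
gripper_width: 13.7
t 7.88 tcp [469.5 230.2  87.3] [-179.97   -0.28    1.97] w 13.7 F [ 7.7 -1.1 -2.4] j6 [ 25.  20. 107.  -0.  52. 113.]
tool delta [98.5  1.2  0.7] [-0.03 -0.28  0.03]
```

```bash
cat > tilt.py <<'E'
import numpy as np
def T(th,Bx,Bz):
    c,s=np.cos(th),np.sin(th); return np.array([Bx-158*c+7*s, Bz+158*s+7*c])
def rows(path):
    p=None
    for th,Bx,Bz in path:
        t=T(th,Bx,Bz)
        if p is not None:
            d=t-p[0]; th0=p[1]
            # tool x=(c,-s) , tool z = (-s,-c) in (x,z)
            c,s=np.cos(th0),np.sin(th0)
            print([round(float(v),1) for v in (d[0]*c-d[1]*s, d[0]*-s-d[1]*c)], "ty",-round(float(np.degrees(th-th0)),2), "T",t.round(1))
        p=(t,th)
if __name__=="__main__":
    ths=np.radians(np.arange(0,20.1,2.5))
    rows([(t,-71-14*t/np.radians(20),5) for t in ths])
    t=ths[-1]; print("dip,out"); rows([(t,-85,5),(t,-85,2),(t,-85,-1),(t,-95,-1),(t,-105,-1),(t,-125,-1)])
E
python3 tilt.py
python3 -m creep '[[1,3,0,0,0,0,0],[1,0,0,0,0,0,0]]' 60
python3 -c "
from h import *
delta([568,232.4,87],[180,0,1.94])"
```

```text
[-1.3, -6.9] ty -2.5 T [-230.3   18.9]
[-1.3, -6.8] ty -2.5 T [-231.3   25.7]
[-1.3, -6.7] ty -2.5 T [-232.    32.6]
[-1.3, -6.7] ty -2.5 T [-232.4   39.3]
[-1.3, -6.6] ty -2.5 T [-232.5   46. ]
[-1.3, -6.5] ty -2.5 T [-232.3   52.7]
[-1.2, -6.4] ty -2.5 T [-231.8   59.2]
[-1.2, -6.4] ty -2.5 T [-231.1   65.6]
dip,out
[1.0, 2.8] ty -0.0 T [-231.1   62.6]
[1.0, 2.8] ty -0.0 T [-231.1   59.6]
[-9.4, 3.4] ty -0.0 T [-241.1   59.6]
[-9.4, 3.4] ty -0.0 T [-251.1   59.6]
[-18.8, 6.8] ty -0.0 T [-271.1   59.6]
time_s: 8.12
ee_pos: [469.9, 230.0, 86.9]
ee_rot: [180.0, 0.0, 1.9]
force: [0.2, 0.1, 0.9]
gripper_width: 13.5
t 8.12 tcp [469.9 230.   86.9] [1.7999e+02 4.0000e-02 1.9500e+00] w 13.5 F [0.2 0.1 0.9] j6 [ 25.  20. 107.   0.  53. 113.]
tool delta [98.1  1.  -0.2] [0.01 0.04 0.01]
```

```bash

python3 -m creep '[[1,-1,0,-6.9,0,-2.5,0],[1,-1.3,0,-6.8,0,-2.5,0],[1,-1.3,0,-6.7,0,-2.5,0],[1,-1.3,0,-6.7,0,-2.5,0],[1,0,0,0,0,0,0]]'
python3 - <<'E'
from h import *
delta([465.8,230,113.4],[180,10,1.94])
f=grab_frame("scene"); crop(f,260,150,410,290,5,"s5.png")
f=grab_frame("wrist"); crop(f,100,0,460,250,2.2,"w5.png")
E
```

```text
time_s: 8.75
ee_pos: [467.5, 230.1, 114.2]
ee_rot: [-180.0, 10.0, 1.9]
force: [1.1, -0.5, 0.5]
gripper_width: 13.5
t 8.75 tcp [467.5 230.1 114.2] [-179.99    9.97    1.94] w 13.5 F [ 1.1 -0.5  0.5] j6 [ 23.  23.  98.   4.  68. 109.]
tool delta [-1.5  0.   1.1] [-0.01 -0.03 -0.  ]
```

View pics/s5.png

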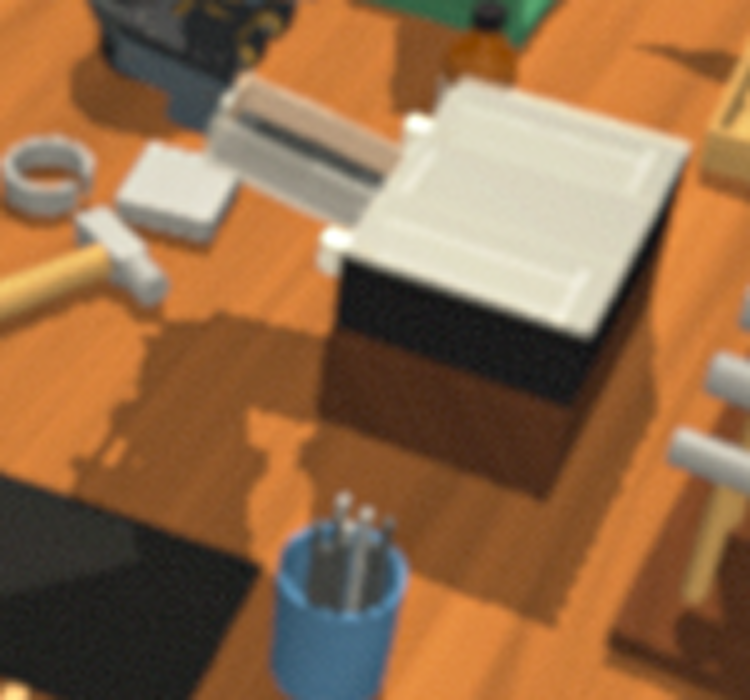

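View pics/w5.png

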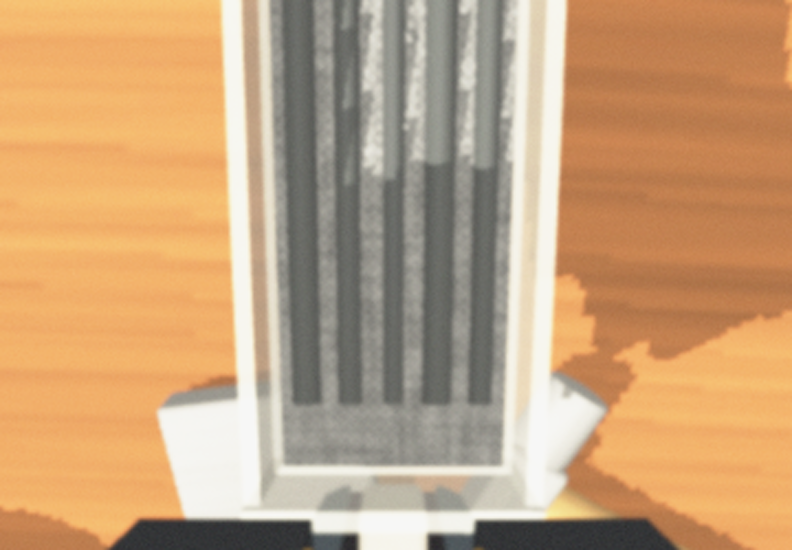

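In the wrist view the drawer sits where it did before the tilt (front wall still at y≈467), so the grip has not slipped. The scene view shows it leaning back. I'll carry on to 20°.

```bash

python3 -m creep '[[1,-1.5,0,-6.6,0,-2.5,0],[1,-1.5,0,-6.5,0,-2.5,0],[1,-1.5,0,-6.4,0,-2.5,0],[1,-1.5,0,-6.4,0,-2.5,0],[1,0,0,0,0,0,0]]'
python3 - <<'E'
from h import *
delta([467.7,230,140.6],[180,20,1.94])
f=grab_frame("scene"); crop(f,280,150,390,250,7,"s6.png")
f=grab_frame("wrist"); crop(f,100,0,460,250,2.2,"w6.png")
E
```

```text
time_s: 9.48
ee_pos: [467.1, 229.9, 140.2]
ee_rot: [180.0, 20.0, 1.9]
force: [0.5, 0.4, -1.7]
gripper_width: 13.8
t 9.47 tcp [467.1 229.9 140.2] [179.97  20.04   1.94] w 13.8 F [ 0.5  0.4 -1.7] j6 [ 21.  27.  90.   6.  82. 107.]
tool delta [ 0.5 -0.1 -0.6] [ 0.03  0.04 -0.  ]
```

View pics/s6.png

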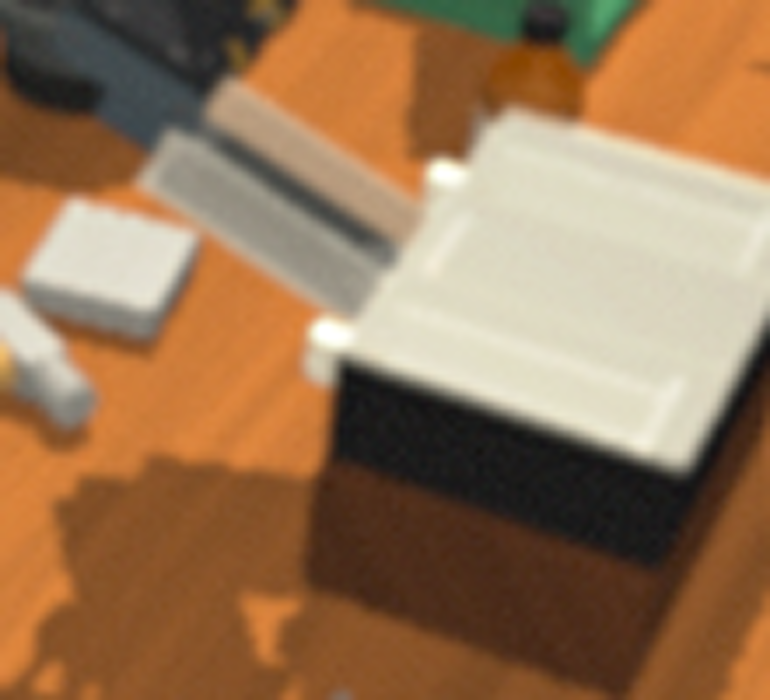

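View pics/w6.png

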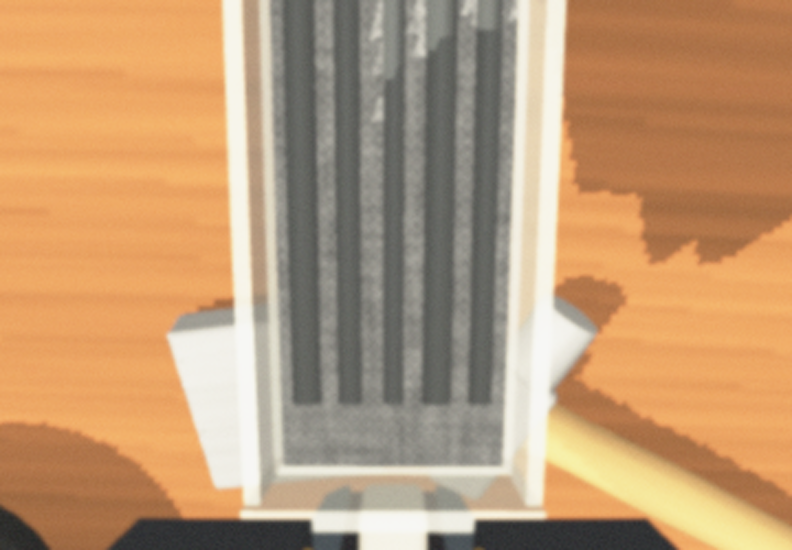

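No slip at 20°, and the position is as planned. Dipping next.

```bash

python3 -m creep '[[1,1,0,2.8,0,0,0],[1,0,0,0,0,0,0]]'
python3 -m creep '[[1,1,0,2.8,0,0,0],[1,0,0,0,0,0,0]]'
python3 -m creep '[[1,0,0,0,0,0,0]]'
```

```text
time_s: 9.82
ee_pos: [466.7, 229.9, 137.5]
ee_rot: [180.0, 20.0, 2.0]
force: [-1.0, -0.2, -0.4]
gripper_width: 13.8
time_s: 10.07
ee_pos: [467.1, 229.9, 134.6]
ee_rot: [180.0, 20.0, 2.0]
force: [0.4, 0.8, -1.0]
gripper_width: 13.5
time_s: 10.2
ee_pos: [467.3, 230.0, 134.8]
ee_rot: [180.0, 20.0, 2.0]
force: [0.4, -0.7, -1.0]
gripper_width: 13.7
```

No contact. Moving out in small steps.

```bash

python3 -m creep '[[1,-3.8,0,1.4,0,0,0],[1,-3.8,0,1.4,0,0,0],[1,0,0,0,0,0,0]]'
python3 -m creep '[[1,-4.7,0,1.7,0,0,0],[1,-4.7,0,1.7,0,0,0],[1,0,0,0,0,0,0]]'
```

```text
time_s: 10.58
ee_pos: [458.8, 229.7, 135.0]
ee_rot: [180.0, 20.0, 2.0]
force: [0.2, -0.7, -1.5]
gripper_width: 13.5
time_s: 10.95
ee_pos: [448.7, 229.3, 134.9]
ee_rot: [180.0, 20.0, 2.0]
force: [-0.2, -0.0, -1.4]
gripper_width: 13.6
```

```bash

python3 -m creep '[[1,-9.4,0,3.4,0,0,0],[1,-14.1,0,5.1,0,0,0],[1,-14.1,0,5.1,0,0,0],[1,-5,0,-10,0,0,0],[1,-5,0,-14,0,0,0]]'
python3 -m creep '[[1,-3,0,-10,0,2.5,0],[1,0,0,-8,0,3.5,0],[1,0,0,-5,0,3.5,0],[1,0,0,0,0,3.5,0],[1,0,0,0,0,3.5,0]]'
python3 -m creep '[[1,0,0,0,0,2.5,0],[1,0,0,0,0,1,0],[1,0,0,0,0,0,0]]'
python3 - <<'E'
from h import *
delta([480,-110,90],[180,0,5.7])
f=grab_frame("scene"); crop(f,160,110,420,300,3,"s7.png")
f=grab_frame("wrist"); np.save("w7.npy",f,allow_pickle=True); crop(f,100,0,460,250,2.2,"w7.png")
E
```

```text
time_s: 11.58
ee_pos: [408.2, 228.1, 162.0]
ee_rot: [-180.0, 20.0, 2.0]
force: [0.1, -0.5, -1.0]
gripper_width: 13.6
time_s: 12.2
ee_pos: [412.5, 228.2, 185.0]
ee_rot: [-180.0, 3.2, 2.0]
force: [-0.2, -0.1, -2.3]
gripper_width: 13.4
time_s: 12.58
ee_pos: [412.2, 228.2, 184.4]
ee_rot: [-180.0, -0.1, 2.0]
force: [0.2, -0.2, -1.3]
gripper_width: 13.8
t 12.57 tcp [412.2 228.2 184.4] [-1.7998e+02 -5.0000e-02  1.9700e+00] w 13.8 F [ 0.2 -0.2 -1.3] j6 [ 28.  10. 105.  -0.  64. 116.]
tool delta [ 56.  340.3  94.3] [-0.02 -0.05 -3.73]
```

View pics/s7.png

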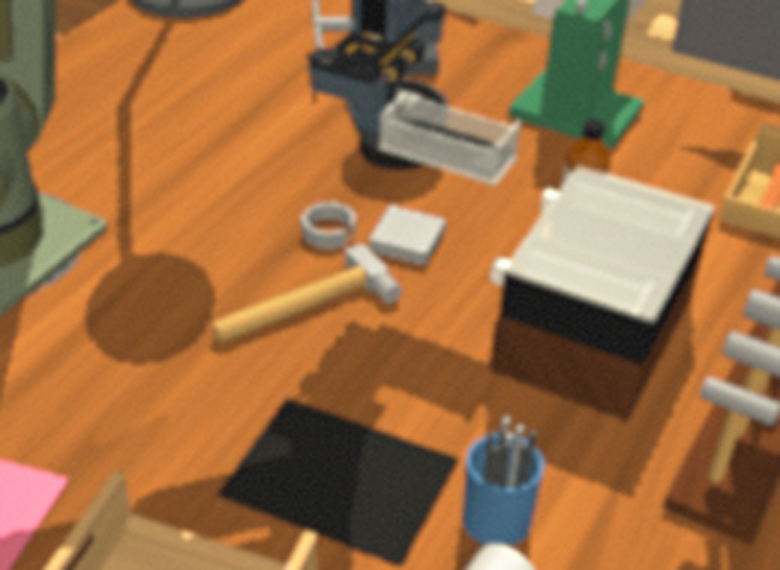

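View pics/w7.png

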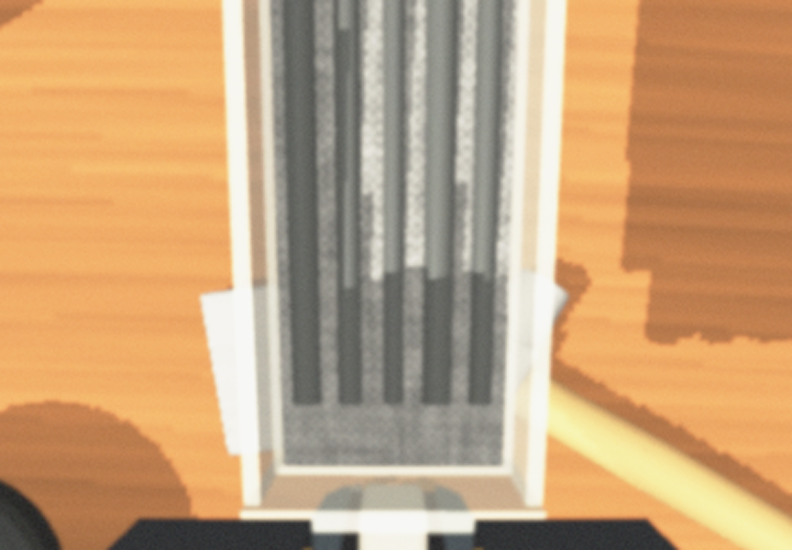

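```bash

python3 -m creep '[[1,6,33,0,0,0,0],[1,6,33,0,0,0,0],[1,6,33,0,0,0,-1.2],[1,6,33,0,0,0,-1.2],[1,6,33,0,0,0,-1.3]]'
python3 -m creep '[[1,6,33,10,0,0,0],[1,6,33,10,0,0,0],[1,6,33,10,0,0,0],[1,6,33,10,0,0,0],[1,0,15,10,0,0,0]]'
python3 -m creep '[[1,0,0,0,0,0,0]]'
python3 - <<'E'
from h import *
delta([486,-108,50],[180,0,5.7])
f=np.load("top0.npy",allow_pickle=True).item()
hsv=cv2.cvtColor(f["frame"],cv2.COLOR_RGB2HSV)
m=((hsv[...,0]>95)&(hsv[...,0]<125)&(hsv[...,1]>120)).astype(np.uint8);m[:,:290]=0;m[:,345:]=0;m[:100]=0;m[160:]=0
ys,xs=np.where(m); lo=ys.argmax(); print(xs.min(),xs.max(),ys.min(),ys.max(),unproj(f,[[xs[lo],ys[lo]]]*2,[0,100]).round(0))
f=grab_frame("top"); np.save("t8.npy",f,allow_pickle=True); crop(f,270,90,480,260,3.5,"t8.png")
E
```

```text
time_s: 13.3
ee_pos: [450.6, 63.5, 183.8]
ee_rot: [180.0, 0.0, 5.7]
force: [0.4, 0.9, -1.3]
gripper_width: 13.5
time_s: 13.92
ee_pos: [489.1, -80.8, 133.3]
ee_rot: [180.0, -0.0, 5.5]
force: [-0.3, 0.3, -1.9]
gripper_width: 13.5
time_s: 14.05
ee_pos: [487.6, -79.5, 132.8]
ee_rot: [-179.9, 0.1, 5.6]
force: [-0.1, 0.1, -1.1]
gripper_width: 13.8
t 14.05 tcp [487.6 -79.5 132.8] [-1.7994e+02  1.5000e-01  5.5600e+00] w 13.8 F [-0.1  0.1 -1.1] j6 [-11.  15. 107.   0.  58.  74.]
tool delta [-4.1 28.3 82.8] [-0.06  0.15 -0.14]Traceback (most recent call last):
  File "<stdin>", line 6, in <module>
ValueError: attempt to get argmax of an empty sequence
```

```bash

python3 -m creep '[[1,-2,14,0,0,0,0],[1,-2,14,0,0,0,0],[1,0,0,0,0,0,0]]'
python3 - <<'E'
from h import *
delta([486,-108,50],[180,0,5.7])
f0=np.load("top0.npy",allow_pickle=True).item()
print(unproj(f0,[[319,145],[319,145]],[0,60]).round(0))
f=grab_frame("top"); np.save("t8.npy",f,allow_pickle=True); crop(f,270,90,480,260,3.5,"t8.png")
f=grab_frame("wrist"); crop(f,0,0,560,420,1.4,"w8.png")
E
```

```text
time_s: 14.42
ee_pos: [487.2, -108.2, 134.3]
ee_rot: [180.0, -0.0, 5.6]
force: [0.5, 1.0, -0.8]
gripper_width: 13.3
t 14.43 tcp [ 487.2 -108.2  134.3] [ 1.7998e+02 -5.0000e-02  5.6000e+00] w 13.3 F [ 0.5  1.  -0.8] j6 [-14.  15. 106.  -0.  58.  71.]
tool delta [-1.3 -0.3 84.2] [ 0.02 -0.05 -0.1 ]
[[689. -74.   0.]
 [667. -66.  60.]]
```

View pics/t8.png

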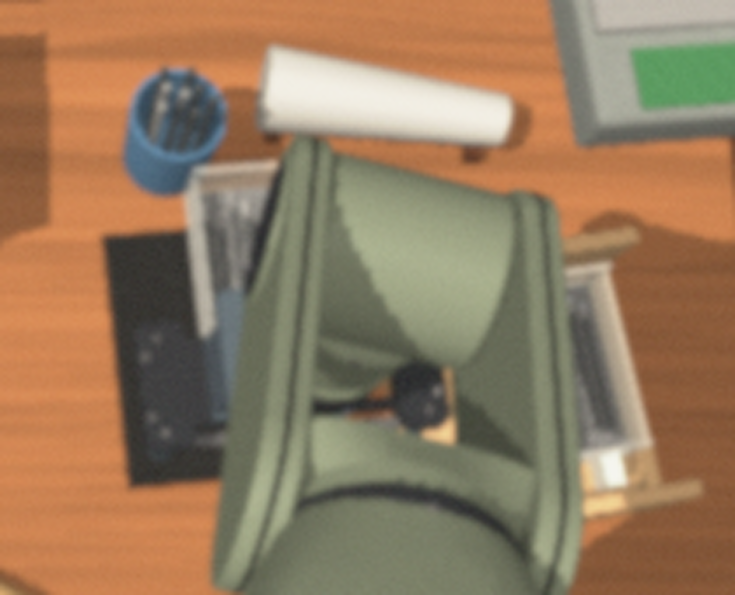

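View pics/w8.png

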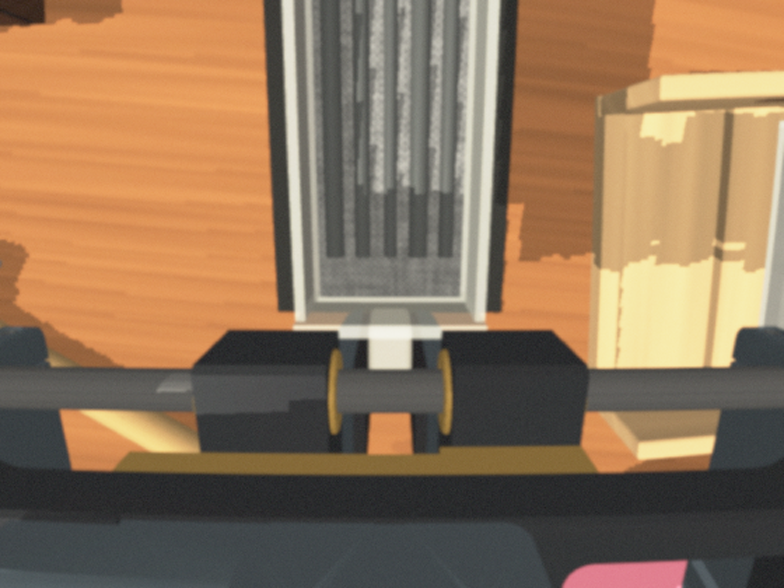

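The drawer is over the mat, with about 40 mm to the pot. I'll lower it.

```bash

python3 -m creep '[[1,-1,0,24,0,0,0],[1,0,0,28,0,0,0],[1,0,0,24,0,0,0],[1,0,0,20,0,0,0],[1,0,0,12,0,0,0]]'
python3 -m creep '[[1,0,0,6,0,0,0],[1,0,0,4,0,0,0],[1,0,0,0,0,0,0]]'
python3 -m creep '[[1,0,0,2,0,0,0],[1,0,0,0,0,0,0]]'
```

```text
time_s: 15.15
ee_pos: [485.8, -107.1, 25.0]
ee_rot: [-180.0, 0.1, 5.7]
force: [-0.0, 0.0, -1.6]
gripper_width: 13.8
time_s: 15.52
ee_pos: [486.4, -107.6, 16.1]
ee_rot: [180.0, -0.0, 5.7]
force: [0.5, -0.8, -1.0]
gripper_width: 13.7
time_s: 15.78
ee_pos: [486.2, -107.6, 14.0]
ee_rot: [180.0, -0.0, 5.7]
force: [0.2, 0.8, -1.4]
gripper_width: 13.7
```

```bash

python3 -m creep '[[1,0,0,2,0,0,0],[1,0,0,0,0,0,0]]'
python3 -m creep '[[1,0,0,1.5,0,0,0],[1,0,0,0,0,0,0]]'
python3 -m creep '[[1,0,0,1,0,0,0],[1,0,0,0,0,0,0]]'
```

```text
time_s: 16.02
ee_pos: [486.0, -107.6, 11.8]
ee_rot: [180.0, 0.0, 5.7]
force: [0.3, -0.2, -1.1]
gripper_width: 13.6
time_s: 16.27
ee_pos: [486.1, -107.6, 10.3]
ee_rot: [180.0, -0.0, 5.7]
force: [0.3, -0.3, -1.1]
gripper_width: 13.7
time_s: 16.52
ee_pos: [486.2, -107.6, 10.0]
ee_rot: [180.0, -0.0, 5.7]
force: [-1.9, 1.0, 4.5]
gripper_width: 13.4
```

Contact with the mat (force rose to +4.5 N at z 10). Releasing, then lifting the fingers.

```bash

python3 -m creep '[[0.6,0,0,0,0,0,0],[0.6,0,0,0,0,0,0],[0.6,0,0,0,0,0,0],[0.6,0,0,0,0,0,0]]'
python3 -m creep '[[0.6,0,0,-10,0,0,0],[0.6,0,0,-25,0,0,0],[0.6,0,0,-35,0,0,0],[0,-8,0,-40,0,0,0],[0,-20,0,-20,0,0,0]]'
python3 -m creep '[[0,-20,0,0,0,0,0],[0,0,0,0,0,0,0]]'
python3 - <<'E'
from h import *
delta([573,-99,150],[180,0,5.7])
f=grab_frame("scene"); crop(f,210,210,350,330,5.5,"s9.png")
f=grab_frame("wrist");np.save("w9.npy",f,allow_pickle=True); crop(f,0,0,560,420,1.4,"w9.png")
E
```

```text
time_s: 17.02
ee_pos: [486.1, -107.6, 9.3]
ee_rot: [180.0, 0.0, 5.7]
force: [0.4, 0.2, 0.3]
gripper_width: 36.7
time_s: 17.65
ee_pos: [459.7, -110.7, 142.2]
ee_rot: [179.9, -0.3, 5.7]
force: [-0.4, 0.4, 0.9]
gripper_width: 53.7
time_s: 17.9
ee_pos: [437.5, -112.3, 140.1]
ee_rot: [180.0, -0.0, 5.6]
force: [0.7, 0.6, -0.6]
gripper_width: 73.4
t 17.9 tcp [ 437.5 -112.3  140.1] [ 1.7998e+02 -4.0000e-02  5.6200e+00] w 73.4 F [ 0.7  0.6 -0.6] j6 [-16.  11. 111.  -0.  57.  69.]
tool delta [ 1.362e+02  1.000e-01 -9.800e+00] [ 0.02 -0.04 -0.08]
```

View pics/w9.png

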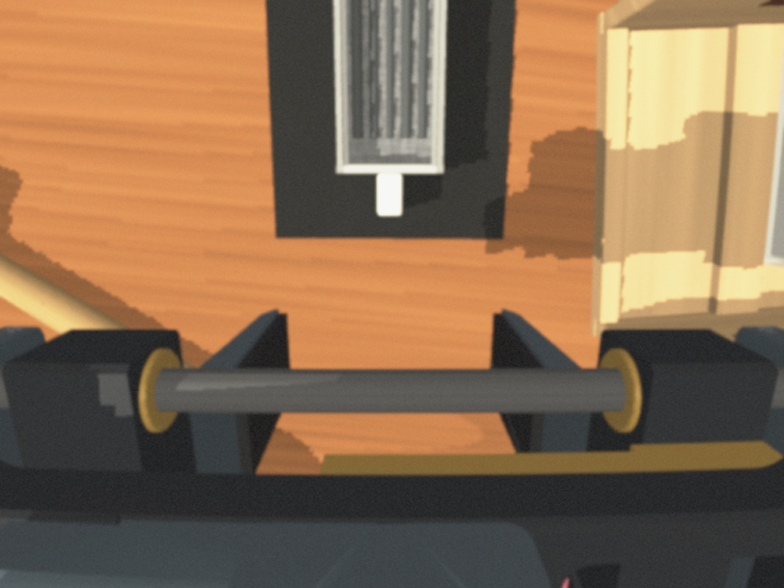

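View pics/s9.png

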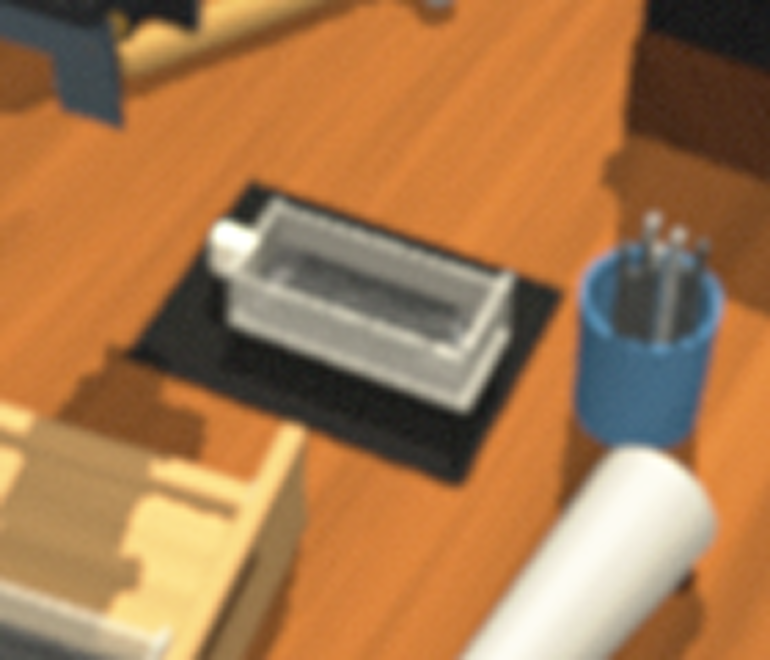

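The drawer stands upright on the mat, free of the fingers. In the wrist view its front-wall corners are at (336,174) and (443,174). I'll measure it.

```bash
python3 - <<'E'
from h import *
f=np.load("w9.npy",allow_pickle=True).item()
print(unproj(f,np.array([(336,174),(443,174)])/1.4,47).round(1))
print(unproj(f,np.array([(378,217),(402,217),(377,176),(403,176)])/1.4,39).round(1))
E
python3 -m creep '[[0,28,0,-5,0,0,0],[0,28,0,-5,0,0,0],[0,28,0,0,0,0,0],[0,0,0,0,0,0,0]]'
python3 - <<'E'
from h import *
delta([573,-99,150],[180,0,5.7])
f=grab_frame("wrist");np.save("w10.npy",f,allow_pickle=True); crop(f,0,0,560,420,1.4,"w10.png")
E
```

```text
[[ 501.5  -76.7   47. ]
 [ 507.3 -134.5   47. ]]
[[ 479.8 -101.5   39. ]
 [ 481.1 -115.1   39. ]
 [ 502.5  -98.8   39. ]
 [ 503.9 -113.3   39. ]]
time_s: 18.5
ee_pos: [524.1, -103.8, 148.7]
ee_rot: [180.0, -0.0, 5.7]
force: [-0.7, -0.3, -1.4]
gripper_width: 90.6
t 18.5 tcp [ 524.1 -103.8  148.7] [ 1.7999e+02 -2.0000e-02  5.7200e+00] w 90.6 F [-0.7 -0.3 -1.4] j6 [-12.  18. 101.   0.  62.  72.]
tool delta [49.1  0.1 -1.2] [ 0.01 -0.02  0.02]
```

View pics/w10.png

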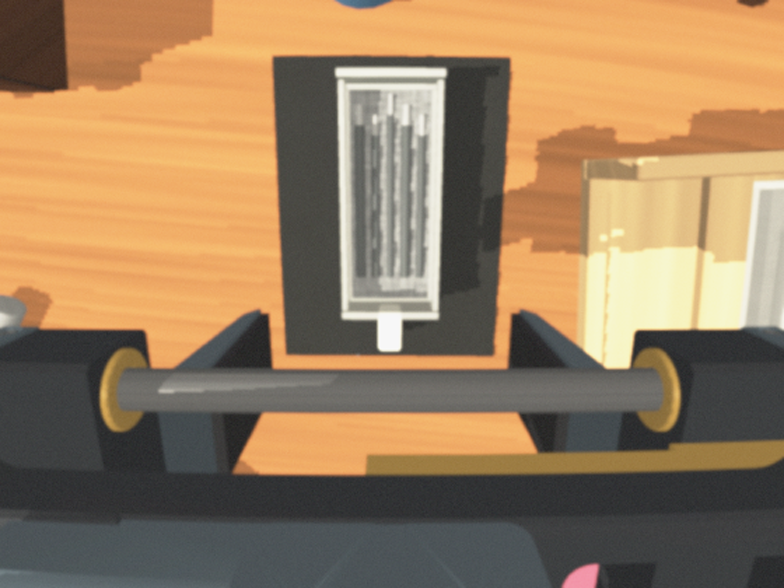

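```bash

python3 -m creep '[[0,25,0,0,0,0,0],[0,24,0,10,0,0,0],[0,0,0,35,0,0,0],[0,0,0,30,0,0,0],[0,0,0,0,0,0,0]]'
python3 -c "
from h import *
delta([573.8,-98.9,17],[180,0,5.7])
f=grab_frame('wrist'); crop(f,0,0,560,420,1.4,'w11.png')"
```

```text
time_s: 19.18
ee_pos: [567.9, -98.9, 72.1]
ee_rot: [-179.9, 0.4, 5.6]
force: [0.4, -0.1, -0.6]
gripper_width: 91.4
t 19.18 tcp [567.9 -98.9  72.1] [-179.9     0.38    5.65] w 91.4 F [ 0.4 -0.1 -0.6] j6 [-11.  26. 100.  -0.  54.  73.]
tool delta [ 6.3  0.7 55. ] [-0.1   0.38 -0.05]
```

View pics/w11.png

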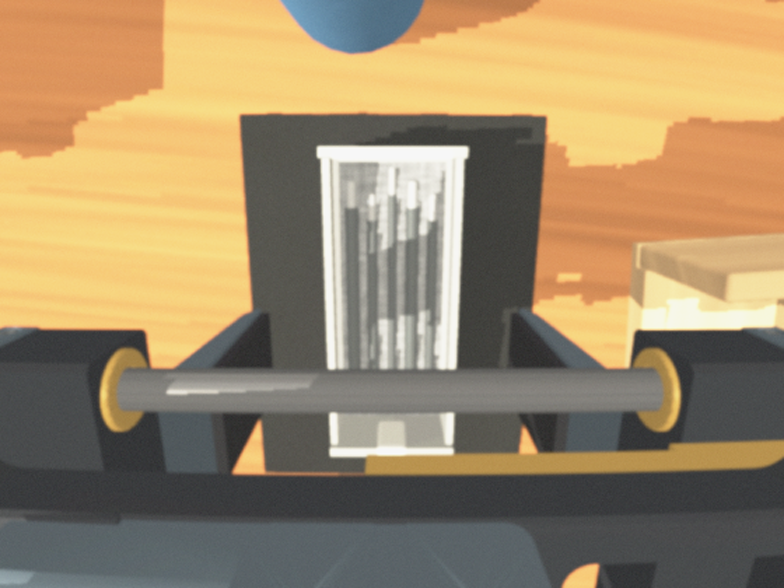

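```bash

python3 -m creep '[[0,3,0,15,0,0,0],[0,0,0,15,0,0,0],[0,0,0,12,0,0,0],[0,0,0,0,0,0,0]]'
python3 -c "
from h import *
delta([573.8,-98.9,17],[180,0,5.7])"
```

```text
time_s: 19.73
ee_pos: [572.7, -98.7, 31.1]
ee_rot: [-180.0, 0.1, 5.7]
force: [0.0, 0.7, -0.1]
gripper_width: 91.4
t 19.73 tcp [572.7 -98.7  31.1] [-1.7996e+02  1.5000e-01  5.6600e+00] w 91.4 F [ 0.   0.7 -0.1] j6 [-11.  29. 102.  -0.  49.  73.]
tool delta [ 1.1  0.3 14.1] [-0.04  0.15 -0.04]
```

```bash

python3 -m creep '[[0,1,0,10,0,0,0],[0,0,0,3,0,0,0],[1,0,0,0,0,0,0],[1,0,0,0,0,0,0],[1,0,0,0,0,0,0]]' 25
python3 -m creep '[[1,0,0,0,0,0,0],[1,0,0,0,0,0,0],[1,0,0,0,0,0,0]]'
python3 -c "
from h import *
delta([573.8,-98.9,17],[180,0,5.7])"
```

```text
time_s: 20.35
ee_pos: [574.8, -98.9, 19.6]
ee_rot: [180.0, -0.0, 5.7]
force: [0.6, 0.2, -0.4]
gripper_width: 64.0
time_s: 20.72
ee_pos: [574.8, -98.9, 19.6]
ee_rot: [180.0, -0.0, 5.7]
force: [-0.4, 0.8, 2.0]
gripper_width: 58.0
t 20.73 tcp [574.8 -98.9  19.6] [ 1.7999e+02 -2.0000e-02  5.6600e+00] w 58.0 F [-0.4  0.8  2. ] j6 [-11.  30. 103.  -0.  48.  73.]
tool delta [-1.  -0.1  2.6] [ 0.01 -0.02 -0.04]
```

```bash

python3 -m creep '[[1,0,0,-8,0,0,0],[1,0,0,-20,0,0,0],[1,0,0,-25,0,0,0],[1,0,0,-25,0,0,0],[1,0,0,-20,0,0,0]]' 30
python3 -m creep '[[1,0,0,-15,0,0,0],[1,0,0,0,0,0,0]]'
python3 - <<'E'
from h import *
delta([530.6,-282,130],[180,0,9.65])
f=grab_frame("scene"); crop(f,140,180,340,360,4,"s12.png")
E
```

```text
time_s: 21.35
ee_pos: [574.7, -98.8, 118.6]
ee_rot: [180.0, -0.0, 5.7]
force: [-0.3, 0.9, -1.5]
gripper_width: 57.9
time_s: 21.6
ee_pos: [575.3, -98.9, 133.5]
ee_rot: [180.0, -0.1, 5.7]
force: [0.9, 0.1, -1.2]
gripper_width: 58.1
t 21.6 tcp [575.3 -98.9 133.5] [ 1.7996e+02 -1.3000e-01  5.6500e+00] w 58.1 F [ 0.9  0.1 -1.2] j6 [-11.  22.  95.  -0.  62.  73.]
tool delta [-62.5 177.8   3.5] [ 0.05 -0.13 -4.  ]
```

View pics/s12.png

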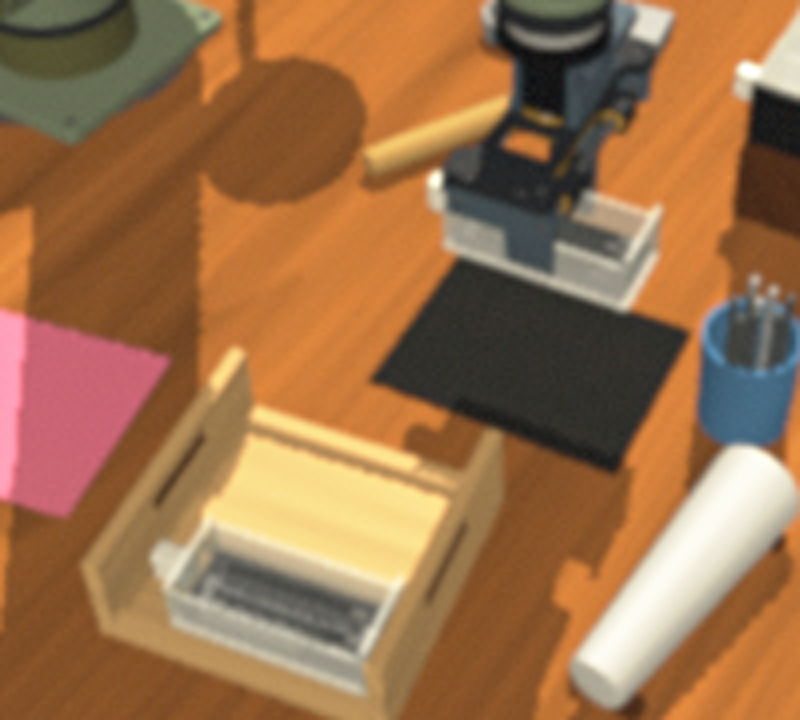

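The drawer hangs level in the grip above the mat. I'll move halfway and re-measure the crate from closer.

```bash

python3 -m creep '[[1,-25,10,-5,0,0,-1],[1,-28,12,-5,0,0,-1],[1,-28,12,-5,0,0,-1],[1,-25,15,0,0,0,-1],[1,0,0,0,0,0,0]]'
python3 - <<'E'
from h import *
delta([530.6,-282,130],[180,0,9.65])
f=grab_frame("wrist"); np.save("w13.npy",f,allow_pickle=True); crop(f,0,0,560,420,1.4,"w13.png")
E
```

```text
time_s: 22.28
ee_pos: [473.8, -161.0, 146.4]
ee_rot: [-179.9, 0.1, 9.5]
force: [0.6, 0.0, -1.4]
gripper_width: 57.8
t 22.27 tcp [ 473.8 -161.   146.4] [-1.7993e+02  1.4000e-01  9.5300e+00] w 57.8 F [ 0.6  0.  -1.4] j6 [-20.  15. 105.  -0.  60.  60.]
tool delta [ 36.  128.7  16.2] [-0.07  0.14 -0.12]
```

View pics/w13.png

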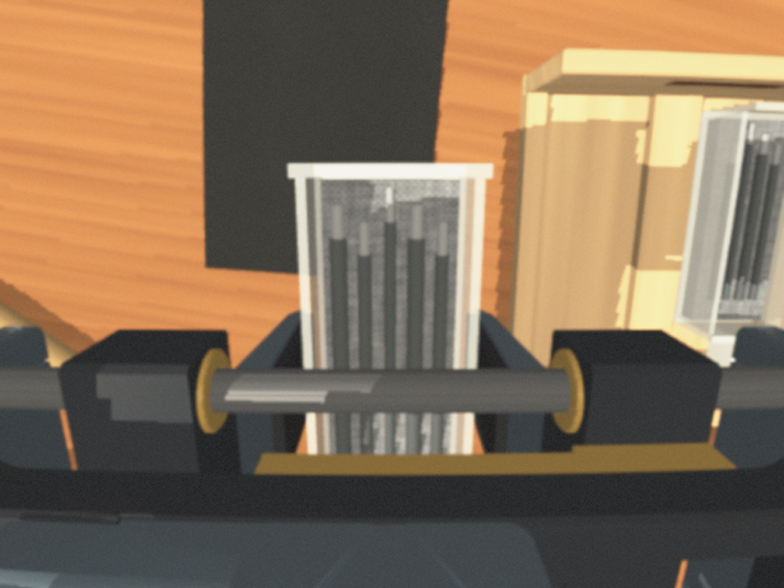

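```bash
python3 - <<'E'
from h import *
f=np.load("w13.npy",allow_pickle=True).item()
cx,cy,a=526.4,-332.3,np.radians(9.65)
W=lambda x,y,z:[cx+x*np.cos(a)-y*np.sin(a),cy+x*np.sin(a)+y*np.cos(a),z]
pts={"backleft top":(102,95,75),"frontleft top":(90,95,75),"rail out far":(90,95,15),"rail out mid":(-20,95,15),"rail in far":(90,83,15),"rail in mid":(-20,83,15),"midrail L":(90,15,15),"midrail L mid":(0,15,15),"nb back-left top":(82,-20,56)}
for n,p in pts.items(): print(n,(proj(f,W(*p))[0]*1.4).round(0))
crop(f,350,20,560,270,3,"w13c.png")
E
```

```text
backleft top [563.  49.]
frontleft top [562.  75.]
rail out far [527.  94.]
rail out mid [516. 272.]
rail in far [547.  94.]
rail in mid [534. 272.]
midrail L [656.  97.]
midrail L mid [639. 242.]
nb back-left top [756. 104.]
```

View pics/w13c.png

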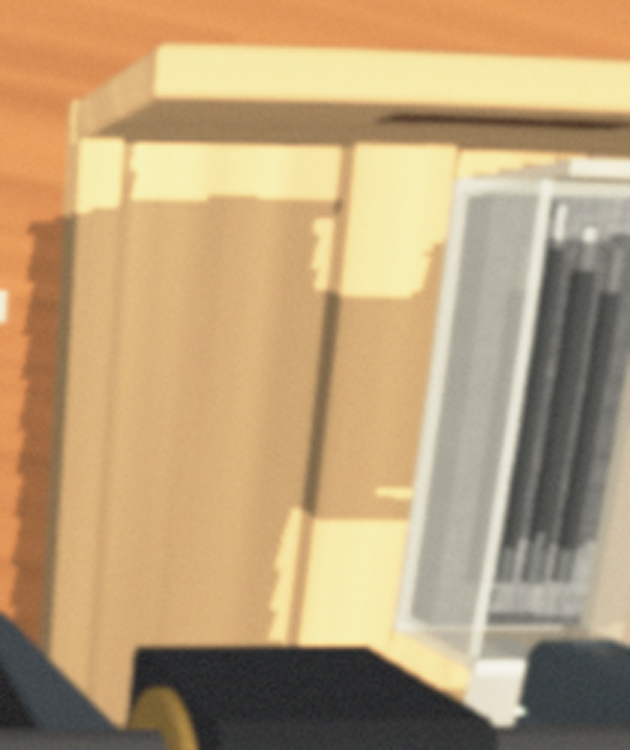

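The predicted crate points agree with the picture within 1–2 mm (back-left top corner at (564,49) against (563,49) predicted). I'll move over the bay.

```bash

python3 -m creep '[[1,8,22,0,0,0,0],[1,8,28,0,0,0,0],[1,8,28,0,0,0,0],[1,8,28,0,0,0,0],[1,4,22,0,0,0,0]]'
python3 -m creep '[[1,0,0,10,0,0,0],[1,0,0,10,0,0,0],[1,0,0,0,0,0,0]]'
python3 - <<'E'
from h import *
delta([530.8,-281.9,90],[180,0,9.65])
f=grab_frame("top"); np.save("t14.npy",f,allow_pickle=True); crop(f,370,145,480,255,5,"t14.png")
f=grab_frame("wrist"); np.save("w14.npy",f,allow_pickle=True); crop(f,0,0,560,420,1.4,"w14.png")
f=grab_frame("scene"); crop(f,150,240,290,370,5,"s14.png")
E
```

```text
time_s: 22.95
ee_pos: [534.3, -281.1, 146.3]
ee_rot: [-180.0, 0.0, 9.7]
force: [-1.2, -0.2, -1.2]
gripper_width: 57.6
time_s: 23.32
ee_pos: [531.7, -279.2, 125.7]
ee_rot: [-179.9, 0.2, 9.7]
force: [-0.0, 0.2, -1.2]
gripper_width: 57.8
t 23.32 tcp [ 531.7 -279.2  125.7] [-1.7986e+02  1.6000e-01  9.7100e+00] w 57.8 F [-0.   0.2 -1.2] j6 [-29.  24.  93.   0.  62.  51.]
tool delta [-1.3  2.6 35.7] [-0.14  0.16  0.06]
```

View pics/w14.png

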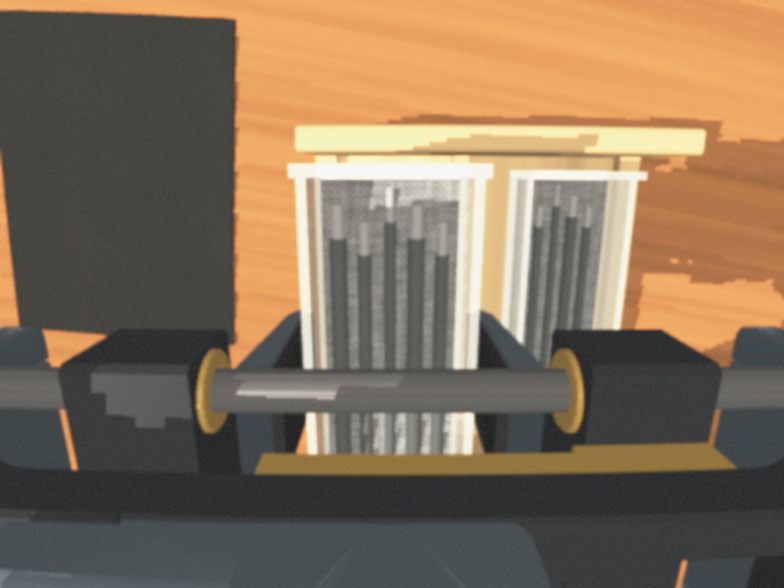

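View pics/s14.png

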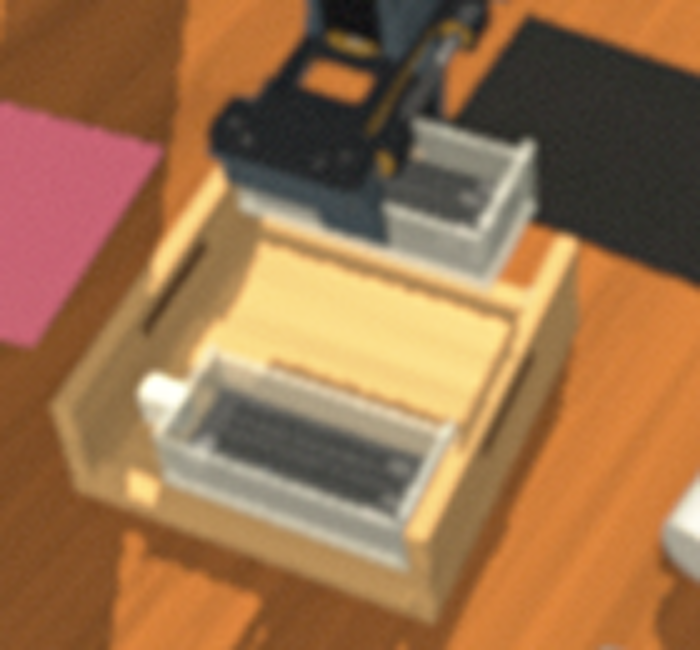

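```bash
python3 - <<'E'
from h import *
f=np.load("w14.npy",allow_pickle=True).item()
cx,cy,a=526.4,-332.3,np.radians(9.65)
Rm=np.array([[np.cos(a),np.sin(a)],[-np.sin(a),np.cos(a)]])
C=lambda p,z:((unproj(f,np.array(p)/1.4,z)[:,:2]-[cx,cy])@Rm.T).round(1).tolist()
print("board back edge (102,±95)",C([(296,127),(705,131)],75))
print("board front edge (90,±95)",C([(296,153),(704,156)],75))
print("neighb back top (82,-20/-78)",C([(509,172),(646,172)],56))
s=state(); b=s["ee_pos"][2]-16.6
print("own catch top back edge (y 78/20)",C([(287,165),(493,165)],b+50))
E
python3 -m creep '[[1,-1,2.6,0,0,0,0],[1,0,0,8,0,0,0],[1,0,0,0,0,0,0]]'
python3 -c "
from h import *
delta([530.8,-281.9,90],[180,0,9.65])"
```

```text
board back edge (102,±95) [[101.6, 93.5], [102.1, -93.7]]
board front edge (90,±95) [[90.2, 93.9], [90.9, -94.8]]
neighb back top (82,-20/-78) [[82.1, -8.0], [83.0, -77.8]]
own catch top back edge (y 78/20) [[84.2, 80.0], [84.3, 22.4]]
time_s: 23.85
ee_pos: [531.6, -283.2, 118.5]
ee_rot: [-179.9, 0.1, 9.6]
force: [-0.1, 0.7, -1.1]
gripper_width: 57.8
t 23.85 tcp [ 531.6 -283.2  118.5] [-1.7994e+02  8.0000e-02  9.6500e+00] w 57.8 F [-0.1  0.7 -1.1] j6 [-29.  25.  94.  -0.  61.  51.]
tool delta [-0.5 -1.4 28.5] [-0.06  0.08 -0.  ]
```

```bash

python3 -m creep '[[1,-0.8,-1,15,0,0,0],[1,0,0,20,0,0,0],[1,0,0,15,0,0,0],[1,0,0,5,0,0,0],[1,0,0,0,0,0,0]]'
python3 - <<'E'
from h import *
delta([530.4,-282,22.6],[180,0,9.65])
f=grab_frame("wrist"); np.save("w15.npy",f,allow_pickle=True); crop(f,0,0,560,420,1.4,"w15.png")
f=grab_frame("scene"); crop(f,150,240,290,370,5,"s15.png")
E
```

```text
time_s: 24.48
ee_pos: [531.2, -282.6, 64.0]
ee_rot: [-180.0, 0.0, 9.7]
force: [-0.0, -0.2, -1.3]
gripper_width: 57.7
t 24.48 tcp [ 531.2 -282.6   64. ] [-1.7999e+02  2.0000e-02  9.6600e+00] w 57.7 F [-0.  -0.2 -1.3] j6 [-29.  28.  98.  -0.  54.  51.]
tool delta [-0.7 -0.7 41.4] [-0.01  0.02  0.01]
```

View pics/w15.png

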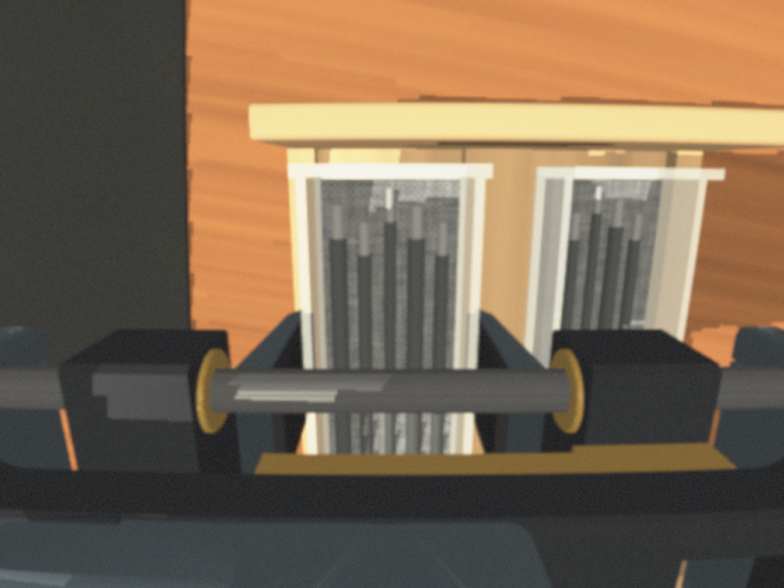

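View pics/s15.png

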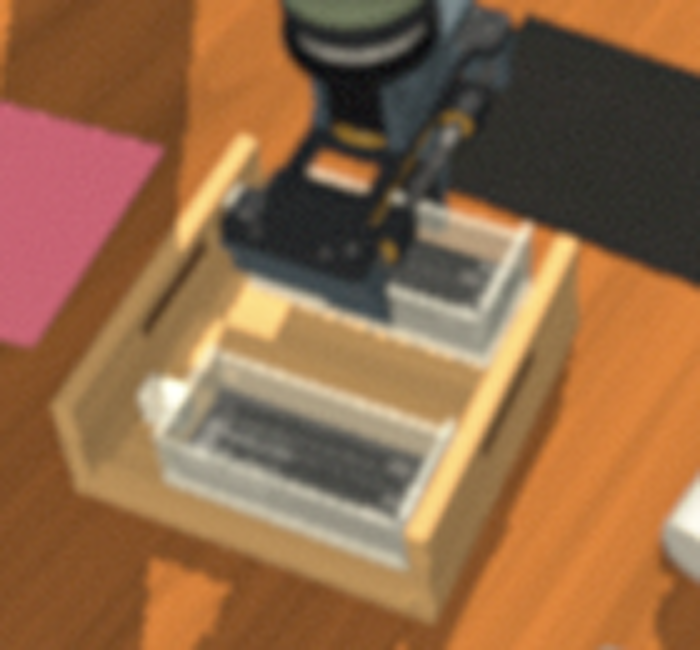

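It is between the end boards with clearance all round. Lowering further.

```bash

python3 -m creep '[[1,-0.6,-0.5,12,0,0,0],[1,0,0,12,0,0,0],[1,0,0,8,0,0,0],[1,0,0,4,0,0,0],[1,0,0,0,0,0,0]]'
python3 -m creep '[[1,0,0,2,0,0,0],[1,0,0,0,0,0,0]]'
python3 -m creep '[[1,0,0,1.5,0,0,0],[1,0,0,0,0,0,0]]'
```

```text
time_s: 25.2
ee_pos: [530.4, -282.2, 28.0]
ee_rot: [-180.0, 0.0, 9.7]
force: [-0.2, -0.2, -1.6]
gripper_width: 57.8
time_s: 25.45
ee_pos: [530.6, -282.3, 26.5]
ee_rot: [180.0, -0.0, 9.7]
force: [-0.5, 0.3, -0.8]
gripper_width: 57.9
time_s: 25.7
ee_pos: [530.5, -282.2, 24.8]
ee_rot: [180.0, 0.0, 9.7]
force: [0.3, 0.3, -2.8]
gripper_width: 57.9
```

```bash

python3 -m creep '[[1,0,0,1.5,0,0,0],[1,0,0,0,0,0,0]]'
python3 -m creep '[[1,0,0,1,0,0,0],[1,0,0,0,0,0,0]]'
python3 -m creep '[[1,0,0,0,0,0,0]]'
```

```text
time_s: 25.95
ee_pos: [530.5, -282.2, 23.2]
ee_rot: [-180.0, 0.0, 9.7]
force: [0.2, 1.1, -1.7]
gripper_width: 58.1
time_s: 26.2
ee_pos: [530.7, -282.3, 22.6]
ee_rot: [180.0, -0.0, 9.7]
force: [-1.1, 1.1, 0.8]
gripper_width: 57.8
time_s: 26.32
ee_pos: [530.7, -282.3, 22.6]
ee_rot: [180.0, -0.0, 9.7]
force: [0.2, 0.5, 1.3]
gripper_width: 57.6
```

Contact at z 22.6, just as predicted for the floor. Releasing and retreating.

```bash

python3 -m creep '[[0.2,0,0,0,0,0,0],[0.2,0,0,0,0,0,0],[0.2,0,0,0,0,0,0]]'
python3 -m creep '[[0.2,0,0,-8,0,0,0],[0.2,0,0,-20,0,0,0],[0.2,0,0,-40,0,0,0],[0.2,0,0,-40,0,0,0],[0.2,0,0,-30,0,0,0]]'
python3 -m creep '[[0.2,-30,-30,-10,0,0,0],[0.2,-35,-35,0,0,0,0],[0.2,-35,-35,0,0,0,0],[0.2,0,0,0,0,0,0]]'
python3 - <<'E'
from h import *
delta([530.4,-282,22.6],[180,0,9.65])
f=grab_frame("top"); np.save("t16.npy",f,allow_pickle=True); crop(f,370,145,480,255,7,"t16.png")
f=grab_frame("wrist"); np.save("w16.npy",f,allow_pickle=True); crop(f,0,0,560,420,1.4,"w16.png")
f=grab_frame("scene"); crop(f,140,150,410,370,2.9,"s16.png")
E
```

```text
time_s: 26.7
ee_pos: [530.5, -282.3, 22.3]
ee_rot: [180.0, 0.0, 9.7]
force: [-0.0, -0.6, -0.3]
gripper_width: 73.2
time_s: 27.32
ee_pos: [531.0, -282.5, 163.0]
ee_rot: [179.9, -0.1, 9.7]
force: [-0.4, -1.3, -0.4]
gripper_width: 72.6
time_s: 27.82
ee_pos: [412.2, -198.5, 170.9]
ee_rot: [-179.9, 0.1, 9.7]
force: [0.3, -0.2, 0.6]
gripper_width: 72.9
t 27.82 tcp [ 412.2 -198.5  170.9] [-1.7995e+02  7.0000e-02  9.6900e+00] w 72.9 F [ 0.3 -0.2  0.6] j6 [-27.  10. 108.   0.  62.  53.]
tool delta [102.7 102.3 148.1] [-0.05  0.07  0.04]
```

View pics/t16.png

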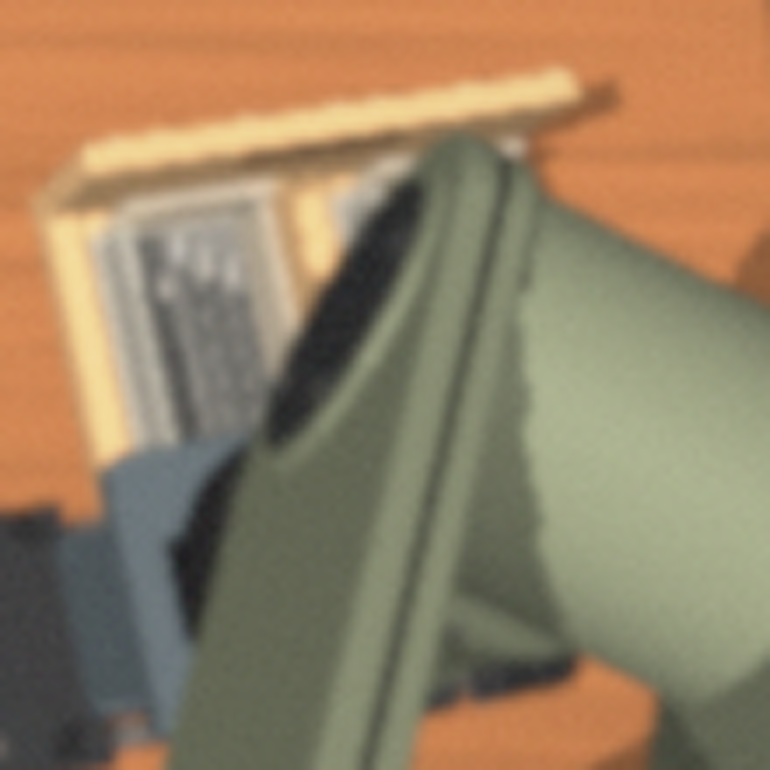

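View pics/w16.png

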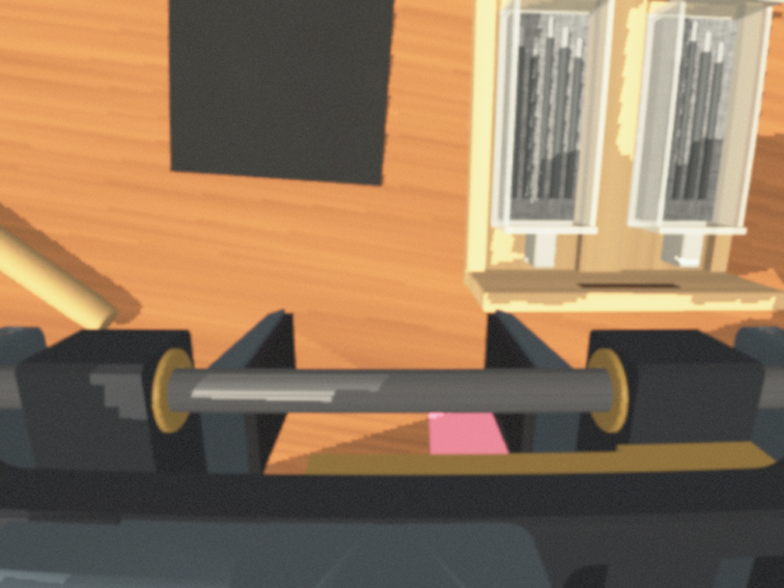

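View pics/s16.png

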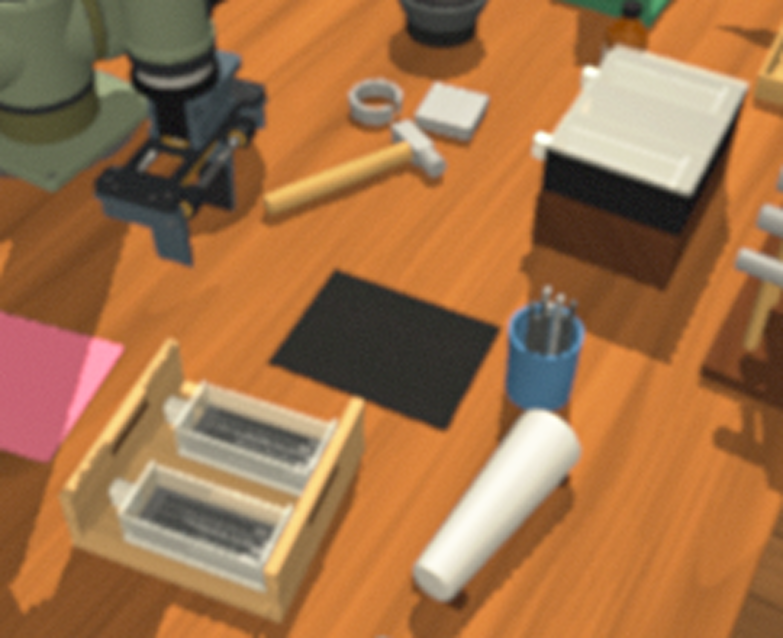

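Both crate drawers sit parallel, with front walls at the same level (y≈230) and pulls towards the same end; the neighbours in the chest are shut. One numeric check, then I'll hand in.

```bash
python3 - <<'E'
from h import *
import workcell
f=np.load("w16.npy",allow_pickle=True).item()
cx,cy,a=526.4,-332.3,np.radians(9.65)
Rm=np.array([[np.cos(a),np.sin(a)],[-np.sin(a),np.cos(a)]])
C=lambda p,z:((unproj(f,np.array(p)/1.4,z)[:,:2]-[cx,cy])@Rm.T).round(1).tolist()
print("front wall ours (-58, 78/20)",C([(491,229),(598,232)],50)," nb (-58,-20/-78)",C([(627,231),(747,233)],50))
print(workcell.state()["time_s"], workcell.job_done())
E
```

```text
front wall ours (-58, 78/20) [[-55.0, 86.6], [-56.4, 19.0]]  nb (-58,-20/-78) [[-55.6, 0.5], [-56.0, -79.5]]
the job is handed in; nothing more can be done
27.975 None
```

The drawer is in the crate's empty bay, released and facing the same way as its neighbour. I handed the job in at 27.98 s of robot time; it gives no verdict.

**What was done:**
1. I gripped the pull and drew the drawer to its stop, about 98 mm of travel, where the force rose to about 8 N.
2. I tilted it 20°, dipped it 6 mm under the bar and brought it out with no contact felt.
3. I set it upright on the black mat and let go.
4. I gripped it again across its sides and lowered it into the bay.

**Last checks:**
- **Height:** it touched down with the tool at z 22.6 mm, which is the height expected for the bay floor.
- **Along the bay:** the last wrist view puts its front wall at crate x -55.0 to -56.4 mm, against -58 nominal. The neighbour reads almost the same (-55.6 to -56.0 mm), so the drawer is within about 3 mm of the mark.
- **Across the bay:** the right corner reads y 19.0 mm, against 20 expected. The left corner disagreed, at 86.6 mm against 78. The neighbour's left corner is off the same way, by 20 mm, so I think I picked the wrong edge in the picture, but I did not measure it again. The tool's position at release was within about 1 mm of the mark.
- **Surroundings:** the scene view shows the other two drawers shut and no bench thing visibly moved; I did not measure these.

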